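# Pack the lower compartment of a cantilever tool box

### The job

Swing the grey top tray of the red cantilever tool box up and over until it stands fully open, lay the iron splitting wedge and the squared oak stick flat in the compartment underneath (lay them in, do not drop them), then bring the tray gently back down until it is fully shut over them. The spanner must stay in the tray, and the nail can and the glass jar must be left where they stand.

Things in the scene. Friction and masses are not known exactly. Their poses are not given: they have to be found in the camera images.
- toolbox: Red steel open-topped box fixed to the bench, 160 (its x) x 260 (its y) x 52 mm high. Origin at the centre of its underside, z up. Its -x side is the front (steel hasp plate); the tray swings over its +x side. Its +x points to the robot's left, turned from -0.05 to +0.3 rad. Arms at both y ends, outside the walls, reach y = +-138 mm, wire carrying handles y = +-149 mm (36 mm up).
- toolbox_floor (a point): Centre of the compartment's inner floor, 5 mm above the toolbox's origin; axes as the toolbox. Walls and floor are 5 mm thick: the compartment inside is 150 (x) x 250 (y) x 47 mm deep.
- lift (a joint): Angle q of the tray's parallel arms: 0 = shut, 1.833 rad = open, on its stop. The tray never tilts, it only shifts: 125*(cos 0.698 - cos(0.698+q)) mm along the toolbox's +x and 125*(sin(0.698+q) - sin 0.698) mm up (open: 198 mm along, 9 down; 45 up on the way). Stiff pivots: it stays where left; about 8 N along its path moves it, 10 N pushed level from shut. No latch.
- tray_floor (a point): Centre of the inner floor of the grey tray with bright rims, axes as the toolbox. Tray 156 (x) x 256 (y) x 50 mm high, walls and floor 4 mm, 0.26 kg, open above, no handle; shut, it covers the compartment, underside 54 mm and rim 104 mm above the bench. Closed fingers can push its front (-x) wall from outside to open it, and pull that wall from inside to shut it.
- tray_rim (a point): Middle of the top edge, outer face, of the tray's front (-x) wall.
- iron_wedge: Dark steel splitting wedge, 37 (x) x 93 (y) x 33 mm high, about 0.42 kg, flat-sided, lying on the bench to the right. Origin at the centre of its underside; long axis y; grasp it across x at its middle.
- oak_stick: Squared pale oak stick, a solid bar 28 (x) x 167 (y) x 22 mm high, about 0.09 kg, lying on the bench to the right. Origin at the centre of its underside; long axis y; grasp it across x at its middle.
- spanner: Open-ended steel spanner 34 (x) x 167 (y) x 7 mm lying loose in the tray, along the tray, in its +x half. Origin at the centre of its underside.
- nail_can: Rusty nail can, 71 mm across, 81 mm high, standing on the bench; bystander. Origin at the centre of its underside.
- glass_jar: Glass jar, 66 mm across, 95 mm high, standing on the bench; bystander. Origin at the centre of its underside.

How it is judged:
By the outcome, as a careful person would: the job done as asked, in the order asked, and still so for the second after the job is handed in, with the robot touching nothing.
It also fails if it takes over 72 s, if anything falls off the work surface, if the arm or the gripper's body presses on something with over 40 N, if the wrist force passes 120 N, or if a joint passes its speed limit or range.

### The arm

A 6-joint arm with a two-finger parallel gripper is mounted at the origin on a cart in front of the work surface, level with it; the furniture and walls round the work are solid. World frame = base frame: x ahead of the robot, y to its left, z up, the work surface at z = 0. Lengths are in m, angles in rad, forces in N, time in s.
With the tool pointing down it reaches from about 0.325 to 0.9 m from the base axis. Payload 6.1 kg.
Tool frame: the origin (TCP) lies between the finger pads; the fingertips stand 25 mm ahead of it and the grasp point (between the pads) lies 6 mm ahead of it; z points along the fingers, y is the line along which they close (so a half turn about z gives the same grasp; the last joint's range is limited). The gripper opens to 85 mm and grips with 20 to 120 N. Pads are 22 mm wide; open, the fingers measure 114 mm over their backs; the gripper's body (76 mm by 85 mm) begins 54 mm behind the grasp point. The pads swing forward as they close: fully open they stand 13 mm farther back than shut.
Start: joints at [1.164, 0.22, 1.526, -0, 1.395, -0.126], TCP at [0.173, 0.601, 0.256] pointing down, gripper open.
Joint ranges: [-2.98, 2.98], [-0.91, 2.08], [0.09, 2.57], [-1.24, 4.39], [0.2, 2.65], [-2.68, 2.68]. Speed limits (rad/s): [2.57, 2.57, 3.01, 3.14, 3.14, 3.14].

### API

Orientations are given as a 3x3 rotation matrix whose columns are the frame's x, y, z axes.
In Python, from cell import ctrl, snapshot, sign_off gives the robot as it stands.
- The arm moves only by the tool play_rows, never from a script. Its argument "increments" is a list of rows, each an object of numbers: "dx", "dy", "dz": the shift along the world's x, y, z in m; "ax", "ay", "az": the turn, a rotation vector about the world's x, y, z in degrees; "grip": the finger opening in m, from 0 to 0.0854. A call has exactly 10 rows; each row shifts and turns the commanded pose from where the row before left it; what a row does not reach is not made up. A row lasts 1/10 s, in which the tool goes at most 50 mm and 8.59 degrees, less where a joint would pass 70% of its speed; a pose out of reach is approached as far as the arm can. A call with a gripper value outside its range is refused whole. The fingers move at their own pace and stop on an object; the grip force is fixed at half the most. Time passes only in rows, so rows that do not move let the fingers close, or fill a call up. It gives the time, the measured TCP pose, the force, the opening and the grip force at its end, in the units of the state.
- ctrl.get_state(): the state, without advancing time (a new reading comes with each control period).
- snapshot(name): name is "side" or "top" or "wrist"; returns a dict with "img" (480x640x3 uint8, red, green, blue), "mtx" (3x3 intrinsics, pixels), "dist" ([k1, k2, p1, p2, k3] as OpenCV has them; the pictures are not rectified), "R" (3x3) and "t" (3): a world point X has camera coordinates R X + t. Camera axes: x right, y down, z forward; pixel columns grow to the right and rows downward; lengths in m; the calibration is good to about 2 mm. A picture is of the moment at which its call begins. There is no depth.
- sign_off(): hands the job in; it is judged then, once.
The state is a dict: "clock": time; "qpos": joint angles; "joint_vel": joint speeds; "effort": joint torques, N m; "eef_pos": TCP position; "ee_rot": TCP orientation; "contact_force": force on the tool from outside, world axes, zero at the start; "torque": the same for the moment, N m; "width": finger opening in m; "gripper_force": force on a finger pad.
Only numpy, scipy, OpenCV 4.12 (cv2) and the standard library are available. Lean on these libraries where they do the work, as an engineer would, in place of code of your own. Each camera call takes 0.05 s, during which the arm holds its last target. There are 200 camera calls.

## Working session

There is one attempt and no reset: what is moved stays moved. The work goes in short steps, Python scripts to look and compute and a tool call to move; the robot and the scene stay as the last step left them, time stands still between calls to the robot, and variables do not carry over. Pictures are saved under pics/ and viewed, at most 10 in all, crops included, and the job is handed in when it is done.

Besides the shell and the picture viewer there is one more tool, called after "Call:" as a command line: name --argument value ..., lists and objects as JSON in quotes. play_rows: Moves the arm, as the interface text tells. Its arguments: {"type":"object","properties":{"increments":{"type":"array","items":{"type":"object","properties":{"dx":{"type":"number"},"dy":{"type":"number"},"dz":{"type":"number"},"ax":{"type":"number"},"ay":{"type":"number"},"az":{"type":"number"},"grip":{"type":"number"}}}}},"required":["increments"]}

```bash
ls; mkdir -p pics
python3 - <<'E'
from cell import ctrl, snapshot
import cv2,pickle
for n in("top","side"):
    s=snapshot(n); cv2.imwrite(f"pics/{n}0.png",s["img"][:,:,::-1]); pickle.dump(s,open(f"{n}0.pkl","wb"))
    print(n,s["mtx"].tolist(),s["dist"],(-s["R"].T@s["t"]))
st=ctrl.get_state();print(st["eef_pos"],st["ee_rot"],st["clock"],st["width"])
E
```

```text
pics
top [[572.1948022663745, 0.0, 323.8493989661864], [0.0, 572.1948022663745, 251.7157677621784], [0.0, 0.0, 1.0]] [-0.16987749  0.          0.          0.          0.        ] [0.44468332 0.03316765 1.29176565]
side [[483.9897388305445, 0.0, 325.3076767837472], [0.0, 483.9897388305445, 242.28630398108035], [0.0, 0.0, 1.0]] [-0.06308883  0.          0.          0.          0.        ] [ 0.50598741 -0.83568289  0.83097656]
[0.1730012  0.60002692 0.25527861] [[-9.60822238e-01  2.77164374e-01 -7.33266572e-04]
 [ 2.77165235e-01  9.60820844e-01 -1.65453721e-03]
 [ 2.45959036e-04 -1.79295215e-03 -9.99998362e-01]] 0.1 0.08552913966625543
```

View pics/top0.png

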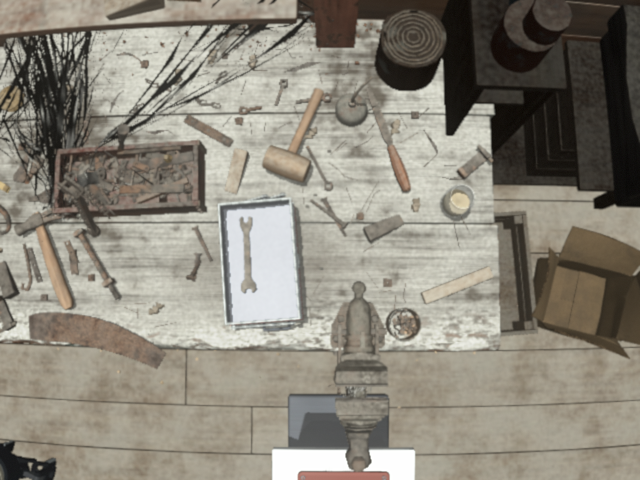

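View pics/side0.png

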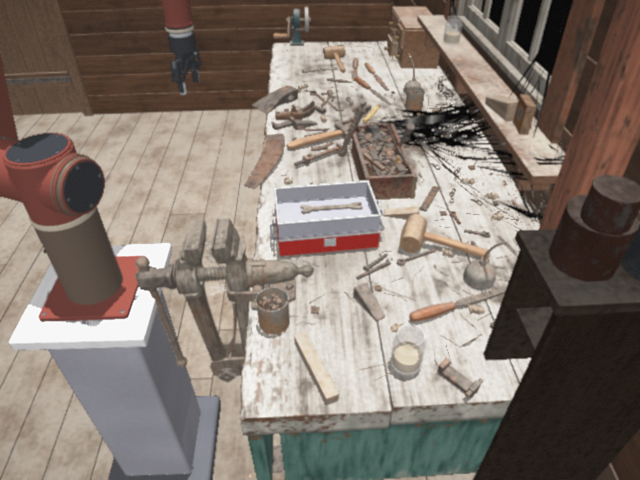

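The top view shows the tray at about (260,262), wedge (382,228), stick (458,285), can (403,323) and jar (458,203). The side view agrees, with a vise between the box and the can. I'll enlarge both regions for measuring.

Run:
```python
import cv2
a=cv2.imread("pics/top0.png")
c=a[185:345,205:365]; d=a[185:345,345:505]
cv2.imwrite("pics/c1.png",cv2.resize(c[:150],None,fx=4,fy=4,interpolation=cv2.INTER_CUBIC))
cv2.imwrite("pics/c2.png",cv2.resize(d[:150],None,fx=4,fy=4,interpolation=cv2.INTER_CUBIC))
```

```text
(no output)
```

View pics/c1.png

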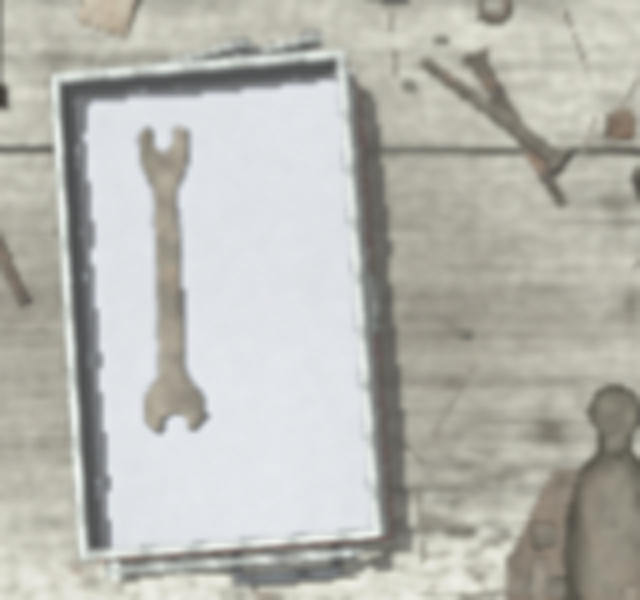

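View pics/c2.png

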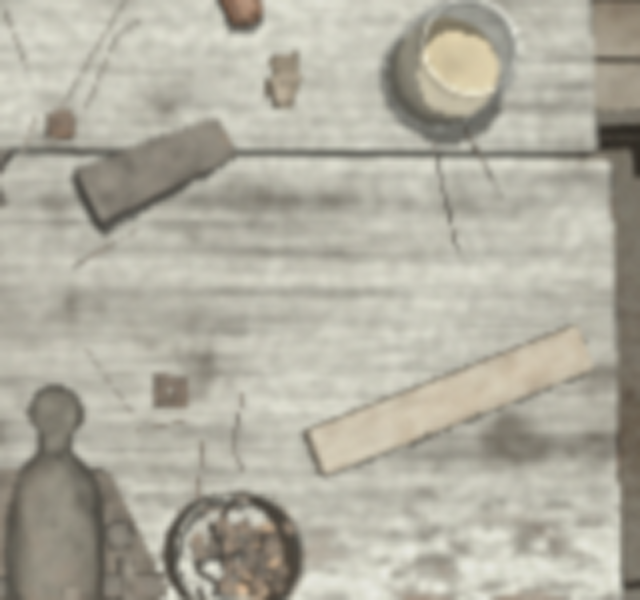

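Crop 1 (offset 205,185, ×4): tray rim corners are (55,76), (346,53), (382,542) and (84,556), with the spanner along the left. Crop 2 (offset 345,185): wedge top is about (80,180), (218,120), (235,152), (108,225). Stick top is (308,432), (575,328), (592,366), (325,474).

```bash
cat > h.py <<'E'
import numpy as np,cv2,pickle
def ray(s,p):
    u=cv2.undistortPoints(np.array([[p]],float),s["mtx"],np.array(s["dist"]))[0,0]
    R=np.array(s["R"]);return -R.T@np.array(s["t"]).ravel(),R.T@np.array([u[0],u[1],1])
def at(s,p,z):
    c,d=ray(s,p);return c+d*(z-c[2])/d[2]
def tri(s1,p1,s2,p2):
    a,d=ray(s1,p1);b,e=ray(s2,p2)
    k=np.linalg.lstsq(np.c_[d,-e],b-a,rcond=None)[0];return (a+d*k[0]+b+e*k[1])/2,np.linalg.norm(a+d*k[0]-b-e*k[1])
def proj(s,X):
    return cv2.projectPoints(np.array(X,float).reshape(-1,3),cv2.Rodrigues(np.array(s["R"]))[0],np.array(s["t"],float),s["mtx"],np.array(s["dist"]))[0][:,0]
E
python3 - <<'E'
from h import *
np.set_printoptions(precision=4,suppress=True)
t=pickle.load(open("top0.pkl","rb"));s=pickle.load(open("side0.pkl","rb"))
def f(n,P,o,z):
    Q=np.array([at(t,(o[0]+p[0]/4-.375,o[1]+p[1]/4-.375),z) for p in P]);print(n,Q[:,:2].tolist(),'c',Q.mean(0),'edges',[round(float(np.linalg.norm(Q[i]-Q[i-1])),4) for i in range(4)])
    for i in range(4):
        d=Q[i]-Q[i-1];print('  ang',round(np.degrees(np.arctan2(d[1],d[0])),1))
f('tray',[(55,76),(346,53),(382,542),(84,556)],(205,185),.104)
f('wedge',[(80,180),(218,120),(235,152),(108,225)],(345,185),.033)
f('stick',[(308,432),(575,328),(592,366),(325,474)],(345,185),.022)
print('horn',tri(t,(358,285),s,(310,270)))
print('can',at(t,(403,323),.081),'jar',at(t,(458,203),.09))
for z in(.06,.1,.15,.2):print(z,'vise sides',at(t,(332,325),z),at(t,(384,330),z))
E
```

```text
tray [[0.6829556455237324, 0.2711063910891435], [0.6954409584583408, 0.11591578775551531], [0.4383809315938893, 0.09409821264902643], [0.42948688739358043, 0.24924701510783565]] c [0.5616 0.1826 0.104 ] edges [0.2544, 0.1557, 0.258, 0.1554]
  ang 4.9
  ang -85.4
  ang -175.1
  ang 93.3
wedge [[0.6390705577020398, -0.04377086890160648], [0.6734652661951317, -0.12117696003627973], [0.6553959531060805, -0.1305025645922707], [0.6138935222218747, -0.05926117394772074]] c [ 0.6455 -0.0887  0.033 ] edges [0.0296, 0.0847, 0.0203, 0.0824]
  ang 31.6
  ang -66.0
  ang -152.7
  ang 120.2
stick [[0.49986519302615806, -0.17131335536065462], [0.5584141229155268, -0.32417439518863606], [0.5369673396629153, -0.3335011688837981], [0.47653558367402743, -0.18063692222523736]] c [ 0.5179 -0.2524  0.022 ] edges [0.0251, 0.1637, 0.0234, 0.1644]
  ang 21.8
  ang -69.0
  ang -156.5
  ang 111.6
horn (array([ 0.5162, -0.0277,  0.058 ]), np.float64(0.003624913161790051))
can [ 0.4331 -0.1217  0.081 ] jar [ 0.6896 -0.2422  0.09  ]
0.06 vise sides [0.4282 0.028  0.06  ] [ 0.4179 -0.0835  0.06  ]
0.1 vise sides [0.4287 0.0281 0.1   ] [ 0.4188 -0.0797  0.1   ]
0.15 vise sides [0.4294 0.0283 0.15  ] [ 0.4199 -0.075   0.15  ]
0.2 vise sides [0.4301 0.0286 0.2   ] [ 0.4209 -0.0702  0.2   ]
```

Run:
```python
import cv2
a=cv2.imread("pics/side0.png")
cv2.imwrite("pics/c3.png",cv2.resize(a[170:420,240:440],None,fx=2.4,fy=2.4,interpolation=cv2.INTER_CUBIC))
```

```text
(no output)
```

View pics/c3.png

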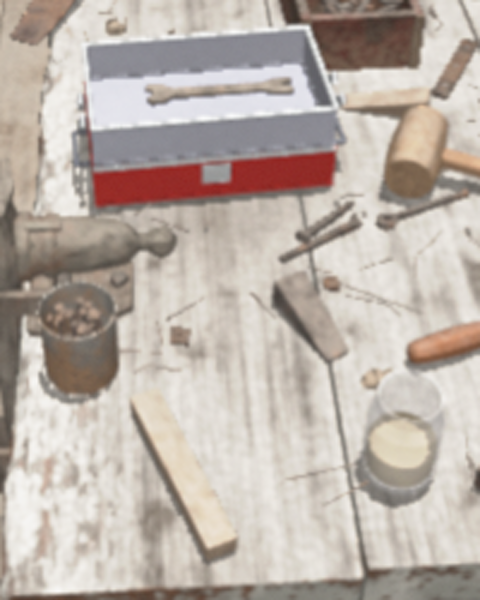

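The side crop shows the wedge clear of other objects and tapering away from the box, the stick clear, and the vise horn at about z=0.06. The tray measures 155×256 mm and the stick 164×24 mm, both matching the given sizes. Box centre is (0.562,0.183), with its x axis at about 94.6°. Next I go to the front of the tray.

Call:
play_rows --increments '[{"dx": 0.02,"dy": -0.027,"az": 1.04,"grip": 0},{"dx": 0.02,"dy": -0.027,"az": 1.04,"grip": 0},{"dx": 0.02,"dy": -0.027,"az": 1.04,"grip": 0},{"dx": 0.02,"dy": -0.027,"az": 1.04,"grip": 0},{"dx": 0.02,"dy": -0.027,"az": 1.04,"grip": 0},{"dx": 0.02,"dy": -0.027,"az": 1.04,"grip": 0},{"dx": 0.02,"dy": -0.027,"az": 1.04,"grip": 0},{"dx": 0.02,"dy": -0.027,"az": 1.04,"grip": 0},{"dx": 0.02,"dy": -0.027,"az": 1.04,"grip": 0},{"dx": 0.02,"dy": -0.027,"az": 1.04,"grip": 0}]'

```text
validation failed for argument at $.in...
```

Call:
play_rows --increments '[{"dx": 0.02,"dy": -0.027,"az": 1.04,"grip": 0},{"dx": 0.02,"dy": -0.027,"az": 1.04,"grip": 0},{"dx": 0.02,"dy": -0.027,"az": 1.04,"grip": 0},{"dx": 0.02,"dy": -0.027,"az": 1.04,"grip": 0},{"dx": 0.02,"dy": -0.027,"az": 1.04,"grip": 0},{"dx": 0.02,"dy": -0.027,"az": 1.04,"grip": 0},{"dx": 0.02,"dy": -0.027,"az": 1.04,"grip": 0},{"dx": 0.02,"dy": -0.027,"az": 1.04,"grip": 0},{"dx": 0.02,"dy": -0.027,"az": 1.04,"grip": 0},{"dx": 0.02,"dy": -0.027,"az": 1.04,"grip": 0}]'

```text
validation failed for argument at $.in...
```

Call:
play_rows --increments '[{"dx": 0.02,"dy": -0.027,"dz": 0.0,"ax": 0.0,"ay": 0.0,"az": 1.04,"grip": 0.0},{"dx": 0.02,"dy": -0.027,"dz": 0.0,"ax": 0.0,"ay": 0.0,"az": 1.04,"grip": 0.0},{"dx": 0.02,"dy": -0.027,"dz": 0.0,"ax": 0.0,"ay": 0.0,"az": 1.04,"grip": 0.0},{"dx": 0.02,"dy": -0.027,"dz": 0.0,"ax": 0.0,"ay": 0.0,"az": 1.04,"grip": 0.0},{"dx": 0.02,"dy": -0.027,"dz": 0.0,"ax": 0.0,"ay": 0.0,"az": 1.04,"grip": 0.0},{"dx": 0.02,"dy": -0.027,"dz": 0.0,"ax": 0.0,"ay": 0.0,"az": 1.04,"grip": 0.0},{"dx": 0.02,"dy": -0.027,"dz": 0.0,"ax": 0.0,"ay": 0.0,"az": 1.04,"grip": 0.0},{"dx": 0.02,"dy": -0.027,"dz": 0.0,"ax": 0.0,"ay": 0.0,"az": 1.04,"grip": 0.0},{"dx": 0.02,"dy": -0.027,"dz": 0.0,"ax": 0.0,"ay": 0.0,"az": 1.04,"grip": 0.0},{"dx": 0.02,"dy": -0.027,"dz": 0.0,"ax": 0.0,"ay": 0.0,"az": 1.04,"grip": 0.0}]'

```text
clock: 1.1
eef_pos: [0.3736, 0.3292, 0.2559]
ee_rot: [[-0.995, 0.098, -0.001], [0.098, 0.995, -0.0], [0.0, -0.0, -1.0]]
contact_force: [0.7, 1.0, -0.1]
width: -0.0001
gripper_force: 0.0
```

Call:
play_rows --increments '[{"dx": 0.02,"dy": -0.027,"dz": 0.0,"ax": 0.0,"ay": 0.0,"az": 1.02,"grip": 0.0},{"dx": 0.02,"dy": -0.027,"dz": 0.0,"ax": 0.0,"ay": 0.0,"az": 1.02,"grip": 0.0},{"dx": 0.02,"dy": -0.027,"dz": 0.0,"ax": 0.0,"ay": 0.0,"az": 1.02,"grip": 0.0},{"dx": 0.02,"dy": -0.027,"dz": 0.0,"ax": 0.0,"ay": 0.0,"az": 1.02,"grip": 0.0},{"dx": 0.02,"dy": -0.027,"dz": 0.0,"ax": 0.0,"ay": 0.0,"az": 1.02,"grip": 0.0},{"dx": 0.02,"dy": -0.027,"dz": 0.0,"ax": 0.0,"ay": 0.0,"az": 1.02,"grip": 0.0},{"dx": 0.02,"dy": -0.027,"dz": 0.0,"ax": 0.0,"ay": 0.0,"az": 1.02,"grip": 0.0},{"dx": 0.02,"dy": -0.027,"dz": 0.0,"ax": 0.0,"ay": 0.0,"az": 1.02,"grip": 0.0},{"dx": 0.02,"dy": -0.027,"dz": 0.0,"ax": 0.0,"ay": 0.0,"az": 1.02,"grip": 0.0},{"dx": 0.02,"dy": -0.027,"dz": 0.0,"ax": 0.0,"ay": 0.0,"az": 1.02,"grip": 0.0}]'

```text
clock: 2.1
eef_pos: [0.5736, 0.0593, 0.2558]
ee_rot: [[-0.997, -0.079, -0.001], [-0.079, 0.997, 0.0], [0.001, 0.0, -1.0]]
contact_force: [0.0, -0.5, -0.6]
width: 0.0001
gripper_force: 0.0
```

Call:
play_rows --increments '[{"dx": 0.0,"dy": 0.0,"dz": -0.02,"ax": 0.0,"ay": 0.0,"az": 0.0,"grip": 0.0},{"dx": 0.0,"dy": 0.0,"dz": -0.02,"ax": 0.0,"ay": 0.0,"az": 0.0,"grip": 0.0},{"dx": 0.0,"dy": 0.0,"dz": -0.02,"ax": 0.0,"ay": 0.0,"az": 0.0,"grip": 0.0},{"dx": 0.0,"dy": 0.0,"dz": -0.02,"ax": 0.0,"ay": 0.0,"az": 0.0,"grip": 0.0},{"dx": 0.0,"dy": 0.0,"dz": -0.02,"ax": 0.0,"ay": 0.0,"az": 0.0,"grip": 0.0},{"dx": 0.0,"dy": 0.0,"dz": -0.02,"ax": 0.0,"ay": 0.0,"az": 0.0,"grip": 0.0},{"dx": 0.0,"dy": 0.0,"dz": -0.02,"ax": 0.0,"ay": 0.0,"az": 0.0,"grip": 0.0},{"dx": 0.0,"dy": 0.0,"dz": -0.015,"ax": 0.0,"ay": 0.0,"az": 0.0,"grip": 0.0},{"dx": 0.0,"dy": 0.0,"dz": 0.0,"ax": 0.0,"ay": 0.0,"az": 0.0,"grip": 0.0},{"dx": 0.0,"dy": 0.0,"dz": 0.0,"ax": 0.0,"ay": 0.0,"az": 0.0,"grip": 0.0}]'

```text
clock: 3.1
eef_pos: [0.5732, 0.0605, 0.1013]
ee_rot: [[-0.997, -0.079, -0.0], [-0.079, 0.997, 0.0], [0.0, 0.0, -1.0]]
contact_force: [0.3, -0.3, 0.2]
width: 0.0002
gripper_force: 0.0
```

Run:
```python
import numpy as np
e=np.array([-.080,.9968])
# arc with steps in arc, q 0..1.833, 30 rows
q=np.linspace(0,1.833,31)
s=.125*(np.cos(.698)-np.cos(.698+q));u=.125*(np.sin(.698+q)-np.sin(.698))
for i in range(30):print(i,np.round((s[i+1]-s[i])*e[0],4),np.round((s[i+1]-s[i])*e[1],4),np.round(u[i+1]-u[i],4))
```

```text
0 -0.0004 0.0051 0.0057
1 -0.0004 0.0054 0.0054
2 -0.0005 0.0057 0.005
3 -0.0005 0.006 0.0047
4 -0.0005 0.0063 0.0043
5 -0.0005 0.0065 0.0039
6 -0.0005 0.0068 0.0035
7 -0.0006 0.007 0.0031
8 -0.0006 0.0071 0.0026
9 -0.0006 0.0073 0.0022
10 -0.0006 0.0074 0.0018
11 -0.0006 0.0075 0.0013
12 -0.0006 0.0076 0.0008
13 -0.0006 0.0076 0.0004
14 -0.0006 0.0076 -0.0001
15 -0.0006 0.0076 -0.0006
16 -0.0006 0.0075 -0.001
17 -0.0006 0.0075 -0.0015
18 -0.0006 0.0074 -0.0019
19 -0.0006 0.0072 -0.0024
20 -0.0006 0.0071 -0.0028
21 -0.0006 0.0069 -0.0033
22 -0.0005 0.0067 -0.0037
23 -0.0005 0.0064 -0.0041
24 -0.0005 0.0062 -0.0045
25 -0.0005 0.0059 -0.0048
26 -0.0004 0.0056 -0.0052
27 -0.0004 0.0053 -0.0055
28 -0.0004 0.0049 -0.0058
29 -0.0004 0.0046 -0.0061
```

Call:
play_rows --increments '[{"dx": -0.0002,"dy": 0.003,"dz": 0.0,"ax": 0.0,"ay": 0.0,"az": 0.0,"grip": 0.0},{"dx": -0.0002,"dy": 0.003,"dz": 0.0,"ax": 0.0,"ay": 0.0,"az": 0.0,"grip": 0.0},{"dx": -0.0002,"dy": 0.003,"dz": 0.0,"ax": 0.0,"ay": 0.0,"az": 0.0,"grip": 0.0},{"dx": -0.0002,"dy": 0.003,"dz": 0.0,"ax": 0.0,"ay": 0.0,"az": 0.0,"grip": 0.0},{"dx": -0.0002,"dy": 0.003,"dz": 0.0,"ax": 0.0,"ay": 0.0,"az": 0.0,"grip": 0.0},{"dx": -0.0002,"dy": 0.003,"dz": 0.0,"ax": 0.0,"ay": 0.0,"az": 0.0,"grip": 0.0},{"dx": -0.0002,"dy": 0.003,"dz": 0.0,"ax": 0.0,"ay": 0.0,"az": 0.0,"grip": 0.0},{"dx": -0.0002,"dy": 0.003,"dz": 0.0,"ax": 0.0,"ay": 0.0,"az": 0.0,"grip": 0.0},{"dx": -0.0002,"dy": 0.003,"dz": 0.0,"ax": 0.0,"ay": 0.0,"az": 0.0,"grip": 0.0},{"dx": -0.0002,"dy": 0.003,"dz": 0.0,"ax": 0.0,"ay": 0.0,"az": 0.0,"grip": 0.0}]'

```text
clock: 4.1
eef_pos: [0.5712, 0.0908, 0.1013]
ee_rot: [[-0.997, -0.079, -0.0], [-0.079, 0.997, -0.0], [0.0, -0.0, -1.0]]
contact_force: [0.9, -0.4, 0.7]
width: -0.0001
gripper_force: 0.0
```

Call:
play_rows --increments '[{"dx": -0.0003,"dy": 0.003,"dz": 0.0,"ax": 0.0,"ay": 0.0,"az": 0.0,"grip": 0.0},{"dx": -0.0004,"dy": 0.005,"dz": 0.004,"ax": 0.0,"ay": 0.0,"az": 0.0,"grip": 0.0},{"dx": -0.0004,"dy": 0.0053,"dz": 0.0055,"ax": 0.0,"ay": 0.0,"az": 0.0,"grip": 0.0},{"dx": -0.0005,"dy": 0.0057,"dz": 0.005,"ax": 0.0,"ay": 0.0,"az": 0.0,"grip": 0.0},{"dx": -0.0005,"dy": 0.006,"dz": 0.0047,"ax": 0.0,"ay": 0.0,"az": 0.0,"grip": 0.0},{"dx": -0.0005,"dy": 0.0063,"dz": 0.0043,"ax": 0.0,"ay": 0.0,"az": 0.0,"grip": 0.0},{"dx": -0.0005,"dy": 0.0065,"dz": 0.0039,"ax": 0.0,"ay": 0.0,"az": 0.0,"grip": 0.0},{"dx": -0.0005,"dy": 0.0068,"dz": 0.0035,"ax": 0.0,"ay": 0.0,"az": 0.0,"grip": 0.0},{"dx": -0.0006,"dy": 0.007,"dz": 0.0031,"ax": 0.0,"ay": 0.0,"az": 0.0,"grip": 0.0},{"dx": -0.0006,"dy": 0.0071,"dz": 0.0026,"ax": 0.0,"ay": 0.0,"az": 0.0,"grip": 0.0}]'

```text
clock: 5.1
eef_pos: [0.5668, 0.1474, 0.1391]
ee_rot: [[-0.997, -0.078, 0.0], [-0.078, 0.997, -0.004], [-0.0, -0.004, -1.0]]
contact_force: [-2.8, -8.0, 6.0]
width: -0.0002
gripper_force: 4.1
```

Call:
play_rows --increments '[{"dx": -0.0006,"dy": 0.0073,"dz": 0.0022,"ax": 0.0,"ay": 0.0,"az": 0.0,"grip": 0.0},{"dx": -0.0006,"dy": 0.0074,"dz": 0.0018,"ax": 0.0,"ay": 0.0,"az": 0.0,"grip": 0.0},{"dx": -0.0006,"dy": 0.0075,"dz": 0.0013,"ax": 0.0,"ay": 0.0,"az": 0.0,"grip": 0.0},{"dx": -0.0006,"dy": 0.0076,"dz": 0.0008,"ax": 0.0,"ay": 0.0,"az": 0.0,"grip": 0.0},{"dx": -0.0006,"dy": 0.0076,"dz": 0.0004,"ax": 0.0,"ay": 0.0,"az": 0.0,"grip": 0.0},{"dx": -0.0006,"dy": 0.0076,"dz": 0.0,"ax": 0.0,"ay": 0.0,"az": 0.0,"grip": 0.0},{"dx": -0.0006,"dy": 0.0076,"dz": -0.0006,"ax": 0.0,"ay": 0.0,"az": 0.0,"grip": 0.0},{"dx": -0.0006,"dy": 0.0075,"dz": -0.001,"ax": 0.0,"ay": 0.0,"az": 0.0,"grip": 0.0},{"dx": -0.0006,"dy": 0.0075,"dz": -0.0015,"ax": 0.0,"ay": 0.0,"az": 0.0,"grip": 0.0},{"dx": -0.0006,"dy": 0.0074,"dz": -0.0019,"ax": 0.0,"ay": 0.0,"az": 0.0,"grip": 0.0}]'

```text
clock: 6.1
eef_pos: [0.5603, 0.2249, 0.139]
ee_rot: [[-0.997, -0.079, -0.0], [-0.079, 0.997, -0.0], [0.0, -0.0, -1.0]]
contact_force: [1.0, -2.8, 0.0]
width: -0.0
gripper_force: 1.7
```

Call:
play_rows --increments '[{"dx": -0.0006,"dy": 0.0072,"dz": -0.0024,"ax": 0.0,"ay": 0.0,"az": 0.0,"grip": 0.0},{"dx": -0.0006,"dy": 0.0071,"dz": -0.0028,"ax": 0.0,"ay": 0.0,"az": 0.0,"grip": 0.0},{"dx": -0.0006,"dy": 0.0069,"dz": -0.0033,"ax": 0.0,"ay": 0.0,"az": 0.0,"grip": 0.0},{"dx": -0.0005,"dy": 0.0067,"dz": -0.0037,"ax": 0.0,"ay": 0.0,"az": 0.0,"grip": 0.0},{"dx": -0.0005,"dy": 0.0064,"dz": -0.0041,"ax": 0.0,"ay": 0.0,"az": 0.0,"grip": 0.0},{"dx": -0.0005,"dy": 0.0062,"dz": -0.0045,"ax": 0.0,"ay": 0.0,"az": 0.0,"grip": 0.0},{"dx": -0.0005,"dy": 0.0059,"dz": -0.0048,"ax": 0.0,"ay": 0.0,"az": 0.0,"grip": 0.0},{"dx": -0.0004,"dy": 0.0056,"dz": -0.0052,"ax": 0.0,"ay": 0.0,"az": 0.0,"grip": 0.0},{"dx": -0.0004,"dy": 0.0053,"dz": -0.0055,"ax": 0.0,"ay": 0.0,"az": 0.0,"grip": 0.0},{"dx": -0.0004,"dy": 0.0049,"dz": -0.0058,"ax": 0.0,"ay": 0.0,"az": 0.0,"grip": 0.0}]'

```text
clock: 7.1
eef_pos: [0.5548, 0.2861, 0.0961]
ee_rot: [[-0.997, -0.079, -0.002], [-0.079, 0.997, -0.001], [0.002, -0.001, -1.0]]
contact_force: [1.2, -6.3, -5.4]
width: 0.0001
gripper_force: 3.5
```

Call:
play_rows --increments '[{"dx": -0.0003,"dy": 0.003,"dz": -0.003,"ax": 0.0,"ay": 0.0,"az": 0.0,"grip": 0.0},{"dx": -0.0002,"dy": 0.002,"dz": -0.002,"ax": 0.0,"ay": 0.0,"az": 0.0,"grip": 0.0},{"dx": 0.0,"dy": 0.001,"dz": -0.001,"ax": 0.0,"ay": 0.0,"az": 0.0,"grip": 0.0},{"dx": 0.0,"dy": 0.001,"dz": 0.0,"ax": 0.0,"ay": 0.0,"az": 0.0,"grip": 0.0},{"dx": 0.0,"dy": 0.0005,"dz": 0.0,"ax": 0.0,"ay": 0.0,"az": 0.0,"grip": 0.0},{"dx": 0.0,"dy": 0.0005,"dz": 0.0,"ax": 0.0,"ay": 0.0,"az": 0.0,"grip": 0.0},{"dx": 0.0,"dy": 0.0,"dz": 0.0,"ax": 0.0,"ay": 0.0,"az": 0.0,"grip": 0.0},{"dx": 0.0,"dy": 0.0,"dz": 0.0,"ax": 0.0,"ay": 0.0,"az": 0.0,"grip": 0.0},{"dx": 0.0,"dy": 0.0,"dz": 0.0,"ax": 0.0,"ay": 0.0,"az": 0.0,"grip": 0.0},{"dx": 0.0,"dy": 0.0,"dz": 0.0,"ax": 0.0,"ay": 0.0,"az": 0.0,"grip": 0.0}]'

```text
clock: 8.1
eef_pos: [0.5549, 0.2894, 0.0927]
ee_rot: [[-0.997, -0.078, -0.003], [-0.078, 0.997, -0.009], [0.003, -0.009, -1.0]]
contact_force: [-6.6, -26.3, 14.7]
width: 0.0002
gripper_force: 13.3
```

Call:
play_rows --increments '[{"dx": 0.0016,"dy": -0.02,"dz": 0.0,"ax": 0.0,"ay": 0.0,"az": 0.0,"grip": 0.0},{"dx": 0.0,"dy": -0.005,"dz": 0.04,"ax": 0.0,"ay": 0.0,"az": 0.0,"grip": 0.0},{"dx": 0.0,"dy": 0.0,"dz": 0.04,"ax": 0.0,"ay": 0.0,"az": 0.0,"grip": 0.0},{"dx": 0.0,"dy": 0.0,"dz": 0.04,"ax": 0.0,"ay": 0.0,"az": 0.0,"grip": 0.0},{"dx": 0.0,"dy": 0.0,"dz": 0.035,"ax": 0.0,"ay": 0.0,"az": 0.0,"grip": 0.0},{"dx": 0.007,"dy": -0.03,"dz": 0.0,"ax": 0.0,"ay": 0.0,"az": -5.0,"grip": 0.0},{"dx": 0.007,"dy": -0.03,"dz": 0.0,"ax": 0.0,"ay": 0.0,"az": -5.0,"grip": 0.0},{"dx": 0.007,"dy": -0.03,"dz": 0.0,"ax": 0.0,"ay": 0.0,"az": -5.0,"grip": 0.0},{"dx": 0.007,"dy": -0.03,"dz": 0.0,"ax": 0.0,"ay": 0.0,"az": -5.0,"grip": 0.0},{"dx": 0.007,"dy": -0.03,"dz": 0.0,"ax": 0.0,"ay": 0.0,"az": -5.0,"grip": 0.0}]'

```text
clock: 9.1
eef_pos: [0.592, 0.1197, 0.2472]
ee_rot: [[-0.936, 0.353, 0.002], [0.353, 0.936, 0.002], [-0.001, 0.003, -1.0]]
contact_force: [-0.4, -0.2, 0.6]
width: 0.0003
gripper_force: 0.0
```

Call:
play_rows --increments '[{"dx": 0.0055,"dy": -0.021,"dz": 0.0,"ax": 0.0,"ay": 0.0,"az": -4.3,"grip": 0.085},{"dx": 0.0055,"dy": -0.021,"dz": 0.0,"ax": 0.0,"ay": 0.0,"az": -4.3,"grip": 0.085},{"dx": 0.0055,"dy": -0.021,"dz": 0.0,"ax": 0.0,"ay": 0.0,"az": -4.3,"grip": 0.085},{"dx": 0.0055,"dy": -0.021,"dz": 0.0,"ax": 0.0,"ay": 0.0,"az": -4.3,"grip": 0.085},{"dx": 0.0055,"dy": -0.021,"dz": 0.0,"ax": 0.0,"ay": 0.0,"az": -4.3,"grip": 0.085},{"dx": 0.0055,"dy": -0.021,"dz": 0.0,"ax": 0.0,"ay": 0.0,"az": -4.3,"grip": 0.085},{"dx": 0.0055,"dy": -0.021,"dz": 0.0,"ax": 0.0,"ay": 0.0,"az": -4.3,"grip": 0.085},{"dx": 0.0055,"dy": -0.021,"dz": 0.0,"ax": 0.0,"ay": 0.0,"az": -4.3,"grip": 0.085},{"dx": 0.0055,"dy": -0.021,"dz": 0.0,"ax": 0.0,"ay": 0.0,"az": -4.3,"grip": 0.085},{"dx": 0.0055,"dy": -0.021,"dz": 0.0,"ax": 0.0,"ay": 0.0,"az": -4.3,"grip": 0.085}]'

```text
clock: 10.1
eef_pos: [0.6475, -0.0902, 0.2471]
ee_rot: [[-0.444, 0.896, 0.002], [0.896, 0.444, 0.002], [0.0, 0.003, -1.0]]
contact_force: [0.6, 0.0, -0.4]
width: 0.0854
gripper_force: 0.0
```

Run:
```python
from cell import ctrl, snapshot
import cv2,pickle
for n in("wrist","top"):
    s=snapshot(n); cv2.imwrite(f"pics/{n}1.png",s["img"][:,:,::-1]); pickle.dump(s,open(f"{n}1.pkl","wb"))
```

```text
(no output)
```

View pics/wrist1.png

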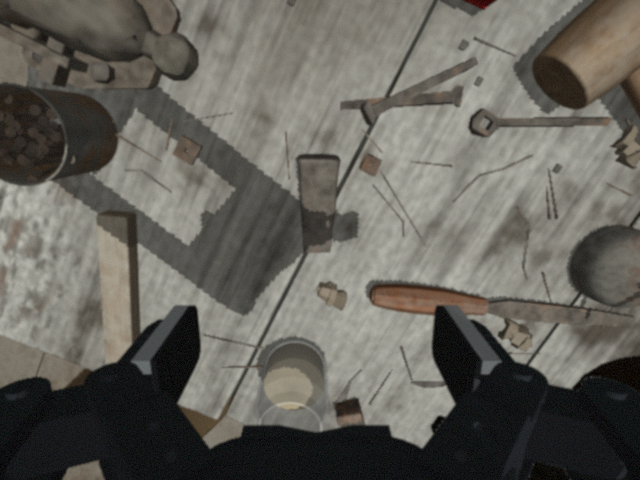

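View pics/top1.png

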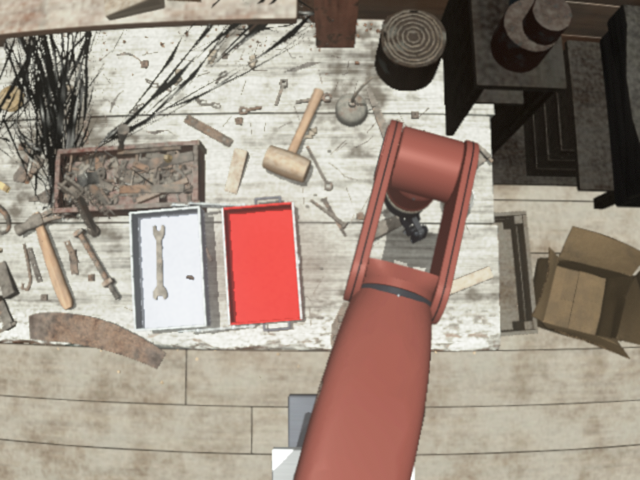

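The wrist view shows the wedge at rows 156–251, about 41 px wide at the far end and 28 px at the near end. The top view shows the tray open with the spanner in it, and the empty red box with rim about (222,207), (295,202), (301,322), (228,325).

Run:
```python
from h import *
np.set_printoptions(precision=4,suppress=True)
w=pickle.load(open("wrist1.pkl","rb"));t=pickle.load(open("top1.pkl","rb"))
print(-np.array(w["R"]).T@np.array(w["t"]))
for z in(0,.0165,.033):
    a=at(w,(318.5,155.5),z);b=at(w,(317,251),z);d=a-b
    print(z,a,b,(a+b)/2,np.linalg.norm(d),np.degrees(np.arctan2(d[1],d[0])),'w',np.linalg.norm(at(w,(298,157),z)-at(w,(339.5,157),z)))
Q=np.array([at(t,p,.052) for p in [(222,207),(295,202),(301,322),(228,325)]]);print(Q,Q.mean(0))
E=np.array([at(w,p,.022) for p in [(97,213),(135.5,213)]]);print(E)
# predicted stick model & box in images
def box(c,th,l,wd,z):
    u=np.array([np.cos(th),np.sin(th)]);v=np.array([-u[1],u[0]])
    return [[*(np.array(c)+i*l/2*u+j*wd/2*v),z] for i,j in((1,1),(1,-1),(-1,-1),(-1,1))]
t0=pickle.load(open("top0.pkl","rb"));s0=pickle.load(open("side0.pkl","rb"))
st=box((.518,-.2524),np.radians(111.3),.167,.028,.022)
print((proj(t0,st)-[345,185])*4+1.5);print((proj(s0,st)-[240,170])*2.4)
bx=box((.5616,.1826),np.radians(4.6),.26,.16,.052);print('box',proj(t,bx))
wd=box((.645,-.0895),np.radians(117),.093,.037,.033);print('wedge side',(proj(s0,wd)-[240,170])*2.4)
```

```text
[ 0.6155 -0.0255  0.3651]
0 [ 0.6306 -0.0492  0.    ] [ 0.6696 -0.1311  0.    ] [ 0.6501 -0.0901  0.    ] 0.0906596502096524 115.47060230763198 w 0.03752039618540964
0.0165 [ 0.6299 -0.0481  0.0165] [ 0.6671 -0.1263  0.0165] [ 0.6485 -0.0872  0.0165] 0.08656298605234826 115.470602307632 w 0.03582495105777934
0.033 [ 0.6292 -0.0471  0.033 ] [ 0.6647 -0.1215  0.033 ] [ 0.647  -0.0843  0.033 ] 0.08246632189504413 115.47060230763194 w 0.034129505930149136
[[0.6857 0.2731 0.052 ]
 [0.6971 0.1108 0.052 ]
 [0.4341 0.0948 0.052 ]
 [0.4259 0.2534 0.052 ]] [0.5607 0.1831 0.052 ]
[[ 0.477  -0.1788  0.022 ]
 [ 0.5072 -0.1639  0.022 ]]
[[323.3393 477.4425]
 [304.7855 430.4728]
 [576.4922 322.7697]
 [595.1427 368.9799]]
[[124.9763 390.4821]
 [154.2942 380.3124]
 [235.3774 530.1691]
 [203.2126 543.0097]]
box [[222.1424 207.4339]
 [293.8954 201.7956]
 [302.1325 319.9875]
 [228.6915 325.1544]]
wedge side [[262.542  276.3728]
 [294.715  262.7465]
 [350.4825 324.5392]
 [317.2569 339.791 ]]
```

Box fit confirmed. Wedge centre is about (0.650,-0.0905), axis 115.5°, tapered to a low thin end. Next I descend and grip it.

Call:
play_rows --increments '[{"dx": 0.0025,"dy": -0.0003,"dz": -0.025,"ax": 0.0,"ay": 0.0,"az": -0.9,"grip": 0.085},{"dx": 0.0,"dy": 0.0,"dz": -0.025,"ax": 0.0,"ay": 0.0,"az": 0.0,"grip": 0.085},{"dx": 0.0,"dy": 0.0,"dz": -0.025,"ax": 0.0,"ay": 0.0,"az": 0.0,"grip": 0.085},{"dx": 0.0,"dy": 0.0,"dz": -0.025,"ax": 0.0,"ay": 0.0,"az": 0.0,"grip": 0.085},{"dx": 0.0,"dy": 0.0,"dz": -0.025,"ax": 0.0,"ay": 0.0,"az": 0.0,"grip": 0.085},{"dx": 0.0,"dy": 0.0,"dz": -0.025,"ax": 0.0,"ay": 0.0,"az": 0.0,"grip": 0.085},{"dx": 0.0,"dy": 0.0,"dz": -0.025,"ax": 0.0,"ay": 0.0,"az": 0.0,"grip": 0.085},{"dx": 0.0,"dy": 0.0,"dz": -0.025,"ax": 0.0,"ay": 0.0,"az": 0.0,"grip": 0.085},{"dx": 0.0,"dy": 0.0,"dz": -0.01,"ax": 0.0,"ay": 0.0,"az": 0.0,"grip": 0.085},{"dx": 0.0,"dy": 0.0,"dz": -0.006,"ax": 0.0,"ay": 0.0,"az": 0.0,"grip": 0.085}]'

```text
clock: 11.2
eef_pos: [0.6487, -0.0896, 0.0295]
ee_rot: [[-0.433, 0.901, -0.001], [0.901, 0.433, 0.001], [0.001, -0.0, -1.0]]
contact_force: [-0.5, -0.3, 0.2]
width: 0.0851
gripper_force: 0.0
```

Call:
play_rows --increments '[{"dx": 0.0,"dy": 0.0,"dz": 0.0,"ax": 0.0,"ay": 0.0,"az": 0.0,"grip": 0.05},{"dx": 0.0,"dy": 0.0,"dz": 0.0,"ax": 0.0,"ay": 0.0,"az": 0.0,"grip": 0.045},{"dx": 0.0,"dy": 0.0,"dz": 0.0,"ax": 0.0,"ay": 0.0,"az": 0.0,"grip": 0.04},{"dx": 0.0,"dy": 0.0,"dz": 0.0,"ax": 0.0,"ay": 0.0,"az": 0.0,"grip": 0.03},{"dx": 0.0,"dy": 0.0,"dz": 0.0,"ax": 0.0,"ay": 0.0,"az": 0.0,"grip": 0.02},{"dx": 0.0,"dy": 0.0,"dz": 0.0,"ax": 0.0,"ay": 0.0,"az": 0.0,"grip": 0.01},{"dx": 0.0,"dy": 0.0,"dz": 0.0,"ax": 0.0,"ay": 0.0,"az": 0.0,"grip": 0.0},{"dx": 0.0,"dy": 0.0,"dz": 0.0,"ax": 0.0,"ay": 0.0,"az": 0.0,"grip": 0.0},{"dx": 0.0,"dy": 0.0,"dz": 0.0,"ax": 0.0,"ay": 0.0,"az": 0.0,"grip": 0.0},{"dx": 0.0,"dy": 0.0,"dz": 0.0,"ax": 0.0,"ay": 0.0,"az": 0.0,"grip": 0.0}]'

```text
clock: 12.2
eef_pos: [0.6502, -0.091, 0.0321]
ee_rot: [[-0.432, 0.902, 0.003], [0.902, 0.432, -0.0], [-0.001, 0.002, -1.0]]
contact_force: [-0.7, 1.3, 5.7]
width: 0.0298
gripper_force: 58.9
```

Call:
play_rows --increments '[{"dx": 0.0,"dy": 0.0,"dz": 0.01,"ax": 0.0,"ay": 0.0,"az": 0.0,"grip": 0.0},{"dx": 0.0,"dy": 0.0,"dz": 0.02,"ax": 0.0,"ay": 0.0,"az": 0.0,"grip": 0.0},{"dx": 0.0,"dy": 0.0,"dz": 0.03,"ax": 0.0,"ay": 0.0,"az": 0.0,"grip": 0.0},{"dx": 0.0,"dy": 0.0,"dz": 0.03,"ax": 0.0,"ay": 0.0,"az": 0.0,"grip": 0.0},{"dx": 0.0,"dy": 0.0,"dz": 0.03,"ax": 0.0,"ay": 0.0,"az": 0.0,"grip": 0.0},{"dx": -0.004,"dy": 0.012,"dz": 0.02,"ax": 0.0,"ay": 0.0,"az": 4.0,"grip": 0.0},{"dx": -0.006,"dy": 0.016,"dz": 0.01,"ax": 0.0,"ay": 0.0,"az": 5.0,"grip": 0.0},{"dx": -0.006,"dy": 0.016,"dz": 0.0,"ax": 0.0,"ay": 0.0,"az": 5.0,"grip": 0.0},{"dx": -0.006,"dy": 0.016,"dz": 0.0,"ax": 0.0,"ay": 0.0,"az": 5.0,"grip": 0.0},{"dx": -0.006,"dy": 0.016,"dz": 0.0,"ax": 0.0,"ay": 0.0,"az": 5.0,"grip": 0.0}]'

```text
clock: 13.2
eef_pos: [0.6199, -0.0143, 0.1799]
ee_rot: [[-0.764, 0.645, -0.001], [0.645, 0.764, 0.0], [0.001, -0.001, -1.0]]
contact_force: [-0.2, -0.2, -4.6]
width: 0.0295
gripper_force: 59.8
```

Call:
play_rows --increments '[{"dx": -0.006,"dy": 0.018,"dz": 0.0,"ax": 0.0,"ay": 0.0,"az": 5.0,"grip": 0.0},{"dx": -0.006,"dy": 0.018,"dz": 0.0,"ax": 0.0,"ay": 0.0,"az": 5.0,"grip": 0.0},{"dx": -0.006,"dy": 0.018,"dz": 0.0,"ax": 0.0,"ay": 0.0,"az": 5.0,"grip": 0.0},{"dx": -0.006,"dy": 0.018,"dz": 0.0,"ax": 0.0,"ay": 0.0,"az": 5.0,"grip": 0.0},{"dx": -0.006,"dy": 0.018,"dz": 0.0,"ax": 0.0,"ay": 0.0,"az": 5.0,"grip": 0.0},{"dx": -0.006,"dy": 0.018,"dz": 0.0,"ax": 0.0,"ay": 0.0,"az": 5.0,"grip": 0.0},{"dx": -0.006,"dy": 0.018,"dz": 0.0,"ax": 0.0,"ay": 0.0,"az": 5.0,"grip": 0.0},{"dx": -0.006,"dy": 0.018,"dz": 0.0,"ax": 0.0,"ay": 0.0,"az": 5.0,"grip": 0.0},{"dx": -0.006,"dy": 0.014,"dz": 0.0,"ax": 0.0,"ay": 0.0,"az": 5.0,"grip": 0.0},{"dx": -0.004,"dy": 0.006,"dz": 0.0,"ax": 0.0,"ay": 0.0,"az": 0.0,"grip": 0.0}]'

```text
clock: 14.2
eef_pos: [0.5618, 0.1502, 0.1798]
ee_rot: [[-0.997, -0.082, -0.002], [-0.082, 0.997, 0.0], [0.002, 0.0, -1.0]]
contact_force: [-0.1, -0.4, -4.5]
width: 0.0296
gripper_force: 59.8
```

Run:
```python
from cell import ctrl, snapshot
import cv2,pickle
s=snapshot("side"); pickle.dump(s,open("side2.pkl","wb"))
w=snapshot("wrist"); pickle.dump(w,open("wrist2.pkl","wb"))
a=cv2.resize(s["img"][90:300,230:430],None,fx=2,fy=2,interpolation=cv2.INTER_CUBIC)
b=cv2.resize(w["img"],None,fx=.6,fy=.6)
import numpy as np
c=np.zeros((420,790,3),np.uint8);c[:420,:400]=a;c[:288,403:787]=b
cv2.imwrite("pics/hold.png",c[:,:,::-1]);st=ctrl.get_state();print(st["eef_pos"],st["width"],np.degrees(np.arctan2(st["ee_rot"][1][1],st["ee_rot"][0][1])))
```

```text
[0.56204754 0.14961553 0.17993197] 0.029392645505134648 94.55091143999678
```

View pics/hold.png

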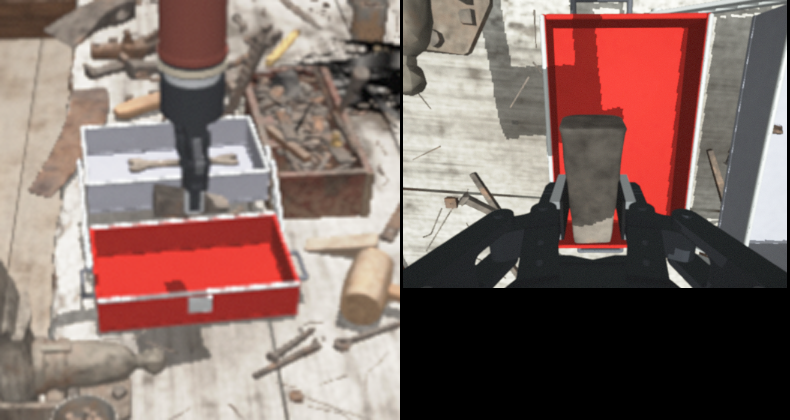

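Left: wedge held level over the box. Right: it lies along the box, near its front half. Lower it.

Call:
play_rows --increments '[{"dx": 0.0,"dy": 0.0,"dz": -0.03,"ax": 0.0,"ay": 0.0,"az": 0.0,"grip": 0.0},{"dx": 0.0,"dy": 0.0,"dz": -0.03,"ax": 0.0,"ay": 0.0,"az": 0.0,"grip": 0.0},{"dx": 0.0,"dy": 0.0,"dz": -0.03,"ax": 0.0,"ay": 0.0,"az": 0.0,"grip": 0.0},{"dx": 0.0,"dy": 0.0,"dz": -0.02,"ax": 0.0,"ay": 0.0,"az": 0.0,"grip": 0.0},{"dx": 0.0,"dy": 0.0,"dz": -0.015,"ax": 0.0,"ay": 0.0,"az": 0.0,"grip": 0.0},{"dx": 0.0,"dy": 0.0,"dz": -0.01,"ax": 0.0,"ay": 0.0,"az": 0.0,"grip": 0.0},{"dx": 0.0,"dy": 0.0,"dz": -0.004,"ax": 0.0,"ay": 0.0,"az": 0.0,"grip": 0.0},{"dx": 0.0,"dy": 0.0,"dz": -0.001,"ax": 0.0,"ay": 0.0,"az": 0.0,"grip": 0.0},{"dx": 0.0,"dy": 0.0,"dz": 0.0,"ax": 0.0,"ay": 0.0,"az": 0.0,"grip": 0.0},{"dx": 0.0,"dy": 0.0,"dz": 0.0,"ax": 0.0,"ay": 0.0,"az": 0.0,"grip": 0.0}]'

```text
clock: 15.3
eef_pos: [0.5639, 0.1492, 0.0414]
ee_rot: [[-0.997, -0.08, 0.002], [-0.08, 0.997, 0.0], [-0.002, 0.0, -1.0]]
contact_force: [0.4, -0.4, -4.9]
width: 0.0294
gripper_force: 59.8
```

Call:
play_rows --increments '[{"dx": 0.0,"dy": 0.0,"dz": -0.001,"ax": 0.0,"ay": 0.0,"az": 0.0,"grip": 0.0},{"dx": 0.0,"dy": 0.0,"dz": -0.001,"ax": 0.0,"ay": 0.0,"az": 0.0,"grip": 0.0},{"dx": 0.0,"dy": 0.0,"dz": -0.001,"ax": 0.0,"ay": 0.0,"az": 0.0,"grip": 0.0},{"dx": 0.0,"dy": 0.0,"dz": -0.0005,"ax": 0.0,"ay": 0.0,"az": 0.0,"grip": 0.0},{"dx": 0.0,"dy": 0.0,"dz": -0.0005,"ax": 0.0,"ay": 0.0,"az": 0.0,"grip": 0.0},{"dx": 0.0,"dy": 0.0,"dz": -0.0005,"ax": 0.0,"ay": 0.0,"az": 0.0,"grip": 0.0},{"dx": 0.0,"dy": 0.0,"dz": 0.0,"ax": 0.0,"ay": 0.0,"az": 0.0,"grip": 0.0},{"dx": 0.0,"dy": 0.0,"dz": 0.0,"ax": 0.0,"ay": 0.0,"az": 0.0,"grip": 0.0},{"dx": 0.0,"dy": 0.0,"dz": 0.0,"ax": 0.0,"ay": 0.0,"az": 0.0,"grip": 0.0},{"dx": 0.0,"dy": 0.0,"dz": 0.0,"ax": 0.0,"ay": 0.0,"az": 0.0,"grip": 0.0}]'

```text
clock: 16.3
eef_pos: [0.5631, 0.1492, 0.0371]
ee_rot: [[-0.997, -0.081, -0.0], [-0.081, 0.997, -0.0], [0.0, -0.0, -1.0]]
contact_force: [-5.6, -0.9, 7.3]
width: 0.0299
gripper_force: 61.1
```

Call:
play_rows --increments '[{"dx": 0.0,"dy": 0.0,"dz": 0.0,"ax": 0.0,"ay": 0.0,"az": 0.0,"grip": 0.035},{"dx": 0.0,"dy": 0.0,"dz": 0.0,"ax": 0.0,"ay": 0.0,"az": 0.0,"grip": 0.042},{"dx": 0.0,"dy": 0.0,"dz": 0.0,"ax": 0.0,"ay": 0.0,"az": 0.0,"grip": 0.048},{"dx": 0.0,"dy": 0.0,"dz": 0.0,"ax": 0.0,"ay": 0.0,"az": 0.0,"grip": 0.048},{"dx": 0.0,"dy": 0.0,"dz": 0.015,"ax": 0.0,"ay": 0.0,"az": 0.0,"grip": 0.048},{"dx": 0.0,"dy": 0.0,"dz": 0.025,"ax": 0.0,"ay": 0.0,"az": 0.0,"grip": 0.048},{"dx": 0.0,"dy": 0.0,"dz": 0.04,"ax": 0.0,"ay": 0.0,"az": 0.0,"grip": 0.048},{"dx": 0.0,"dy": 0.0,"dz": 0.04,"ax": 0.0,"ay": 0.0,"az": 0.0,"grip": 0.048},{"dx": 0.0,"dy": 0.0,"dz": 0.04,"ax": 0.0,"ay": 0.0,"az": 0.0,"grip": 0.048},{"dx": -0.002,"dy": -0.015,"dz": 0.04,"ax": 0.0,"ay": 0.0,"az": -3.0,"grip": 0.048}]'

```text
clock: 17.3
eef_pos: [0.5609, 0.1351, 0.2388]
ee_rot: [[-1.0, -0.029, 0.002], [-0.029, 1.0, 0.001], [-0.002, 0.001, -1.0]]
contact_force: [0.6, -0.0, -0.5]
width: 0.048
gripper_force: 0.0
```

Call:
play_rows --increments '[{"dx": -0.004,"dy": -0.036,"dz": 0.0,"ax": 0.0,"ay": 0.0,"az": -7.0,"grip": 0.06},{"dx": -0.004,"dy": -0.04,"dz": 0.0,"ax": 0.0,"ay": 0.0,"az": -7.0,"grip": 0.08},{"dx": -0.004,"dy": -0.04,"dz": 0.0,"ax": 0.0,"ay": 0.0,"az": -7.0,"grip": 0.08},{"dx": -0.005,"dy": -0.04,"dz": 0.0,"ax": 0.0,"ay": 0.0,"az": -7.0,"grip": 0.08},{"dx": -0.005,"dy": -0.04,"dz": 0.0,"ax": 0.0,"ay": 0.0,"az": -7.0,"grip": 0.08},{"dx": -0.005,"dy": -0.04,"dz": 0.0,"ax": 0.0,"ay": 0.0,"az": -7.0,"grip": 0.08},{"dx": -0.005,"dy": -0.04,"dz": 0.0,"ax": 0.0,"ay": 0.0,"az": -7.0,"grip": 0.08},{"dx": -0.005,"dy": -0.04,"dz": 0.0,"ax": 0.0,"ay": 0.0,"az": -7.0,"grip": 0.08},{"dx": -0.005,"dy": -0.04,"dz": 0.0,"ax": 0.0,"ay": 0.0,"az": -7.0,"grip": 0.08},{"dx": -0.003,"dy": -0.03,"dz": 0.0,"ax": 0.0,"ay": 0.0,"az": -7.0,"grip": 0.08}]'

```text
clock: 18.3
eef_pos: [0.5154, -0.2543, 0.2372]
ee_rot: [[-0.362, 0.932, 0.001], [0.932, 0.362, -0.001], [-0.002, 0.001, -1.0]]
contact_force: [0.0, 0.9, 0.8]
width: 0.0796
gripper_force: 0.0
```

Call:
play_rows --increments '[{"dx": 0.0025,"dy": 0.002,"dz": -0.025,"ax": 0.0,"ay": 0.0,"az": 0.0,"grip": 0.08},{"dx": 0.0,"dy": 0.0,"dz": -0.025,"ax": 0.0,"ay": 0.0,"az": 0.0,"grip": 0.08},{"dx": 0.0,"dy": 0.0,"dz": -0.025,"ax": 0.0,"ay": 0.0,"az": 0.0,"grip": 0.08},{"dx": 0.0,"dy": 0.0,"dz": -0.025,"ax": 0.0,"ay": 0.0,"az": 0.0,"grip": 0.08},{"dx": 0.0,"dy": 0.0,"dz": -0.025,"ax": 0.0,"ay": 0.0,"az": 0.0,"grip": 0.08},{"dx": 0.0,"dy": 0.0,"dz": -0.025,"ax": 0.0,"ay": 0.0,"az": 0.0,"grip": 0.08},{"dx": 0.0,"dy": 0.0,"dz": -0.025,"ax": 0.0,"ay": 0.0,"az": 0.0,"grip": 0.08},{"dx": 0.0,"dy": 0.0,"dz": -0.02,"ax": 0.0,"ay": 0.0,"az": 0.0,"grip": 0.08},{"dx": 0.0,"dy": 0.0,"dz": -0.01,"ax": 0.0,"ay": 0.0,"az": 0.0,"grip": 0.08},{"dx": 0.0,"dy": 0.0,"dz": -0.003,"ax": 0.0,"ay": 0.0,"az": 0.0,"grip": 0.08}]'

```text
clock: 19.3
eef_pos: [0.5181, -0.2496, 0.0273]
ee_rot: [[-0.368, 0.93, -0.001], [0.93, 0.368, 0.001], [0.001, -0.001, -1.0]]
contact_force: [0.0, -0.0, -0.5]
width: 0.0802
gripper_force: 0.0
```

Call:
play_rows --increments '[{"dx": 0.0,"dy": 0.0,"dz": 0.0,"ax": 0.0,"ay": 0.0,"az": 0.0,"grip": 0.05},{"dx": 0.0,"dy": 0.0,"dz": 0.0,"ax": 0.0,"ay": 0.0,"az": 0.0,"grip": 0.042},{"dx": 0.0,"dy": 0.0,"dz": 0.0,"ax": 0.0,"ay": 0.0,"az": 0.0,"grip": 0.036},{"dx": 0.0,"dy": 0.0,"dz": 0.0,"ax": 0.0,"ay": 0.0,"az": 0.0,"grip": 0.03},{"dx": 0.0,"dy": 0.0,"dz": 0.0,"ax": 0.0,"ay": 0.0,"az": 0.0,"grip": 0.02},{"dx": 0.0,"dy": 0.0,"dz": 0.0,"ax": 0.0,"ay": 0.0,"az": 0.0,"grip": 0.01},{"dx": 0.0,"dy": 0.0,"dz": 0.0,"ax": 0.0,"ay": 0.0,"az": 0.0,"grip": 0.0},{"dx": 0.0,"dy": 0.0,"dz": 0.0,"ax": 0.0,"ay": 0.0,"az": 0.0,"grip": 0.0},{"dx": 0.0,"dy": 0.0,"dz": 0.0,"ax": 0.0,"ay": 0.0,"az": 0.0,"grip": 0.0},{"dx": 0.0,"dy": 0.0,"dz": 0.0,"ax": 0.0,"ay": 0.0,"az": 0.0,"grip": 0.0}]'

```text
clock: 20.3
eef_pos: [0.5193, -0.2503, 0.0289]
ee_rot: [[-0.368, 0.93, 0.001], [0.93, 0.368, -0.001], [-0.001, 0.001, -1.0]]
contact_force: [-1.4, 0.2, 5.7]
width: 0.0271
gripper_force: 61.8
```

Call:
play_rows --increments '[{"dx": 0.0,"dy": 0.0,"dz": 0.01,"ax": 0.0,"ay": 0.0,"az": 0.0,"grip": 0.0},{"dx": 0.0,"dy": 0.0,"dz": 0.03,"ax": 0.0,"ay": 0.0,"az": 0.0,"grip": 0.0},{"dx": 0.0,"dy": 0.0,"dz": 0.04,"ax": 0.0,"ay": 0.0,"az": 0.0,"grip": 0.0},{"dx": 0.0,"dy": 0.0,"dz": 0.04,"ax": 0.0,"ay": 0.0,"az": 0.0,"grip": 0.0},{"dx": 0.0,"dy": 0.0,"dz": 0.04,"ax": 0.0,"ay": 0.0,"az": 0.0,"grip": 0.0},{"dx": 0.002,"dy": 0.015,"dz": 0.0,"ax": 0.0,"ay": 0.0,"az": 3.0,"grip": 0.0},{"dx": 0.003,"dy": 0.033,"dz": 0.0,"ax": 0.0,"ay": 0.0,"az": 5.0,"grip": 0.0},{"dx": 0.003,"dy": 0.033,"dz": 0.0,"ax": 0.0,"ay": 0.0,"az": 5.0,"grip": 0.0},{"dx": 0.003,"dy": 0.033,"dz": 0.0,"ax": 0.0,"ay": 0.0,"az": 5.0,"grip": 0.0},{"dx": 0.003,"dy": 0.033,"dz": 0.0,"ax": 0.0,"ay": 0.0,"az": 5.0,"grip": 0.0}]'

```text
clock: 21.3
eef_pos: [0.5318, -0.1012, 0.1873]
ee_rot: [[-0.705, 0.709, -0.001], [0.709, 0.705, 0.0], [0.001, -0.0, -1.0]]
contact_force: [0.5, -0.1, -0.4]
width: 0.0269
gripper_force: 61.0
```

Call:
play_rows --increments '[{"dx": 0.003,"dy": 0.034,"dz": 0.0,"ax": 0.0,"ay": 0.0,"az": 5.5,"grip": 0.0},{"dx": 0.003,"dy": 0.034,"dz": 0.0,"ax": 0.0,"ay": 0.0,"az": 5.5,"grip": 0.0},{"dx": 0.003,"dy": 0.034,"dz": 0.0,"ax": 0.0,"ay": 0.0,"az": 5.5,"grip": 0.0},{"dx": 0.003,"dy": 0.034,"dz": 0.0,"ax": 0.0,"ay": 0.0,"az": 5.5,"grip": 0.0},{"dx": 0.003,"dy": 0.034,"dz": 0.0,"ax": 0.0,"ay": 0.0,"az": 5.5,"grip": 0.0},{"dx": 0.003,"dy": 0.034,"dz": 0.0,"ax": 0.0,"ay": 0.0,"az": 5.5,"grip": 0.0},{"dx": 0.003,"dy": 0.034,"dz": 0.0,"ax": 0.0,"ay": 0.0,"az": 5.5,"grip": 0.0},{"dx": 0.003,"dy": 0.034,"dz": 0.0,"ax": 0.0,"ay": 0.0,"az": 5.5,"grip": 0.0},{"dx": 0.002,"dy": 0.028,"dz": 0.0,"ax": 0.0,"ay": 0.0,"az": 4.0,"grip": 0.0},{"dx": 0.0,"dy": 0.015,"dz": 0.0,"ax": 0.0,"ay": 0.0,"az": 2.0,"grip": 0.0}]'

```text
clock: 22.3
eef_pos: [0.5577, 0.2144, 0.1872]
ee_rot: [[-0.996, -0.085, -0.001], [-0.085, 0.996, 0.0], [0.001, 0.0, -1.0]]
contact_force: [1.0, -0.5, -0.4]
width: 0.027
gripper_force: 61.0
```

Call:
play_rows --increments '[{"dx": 0.001,"dy": -0.002,"dz": -0.03,"ax": 0.0,"ay": 0.0,"az": -0.2,"grip": 0.0},{"dx": 0.0,"dy": 0.0,"dz": -0.03,"ax": 0.0,"ay": 0.0,"az": 0.0,"grip": 0.0},{"dx": 0.0,"dy": 0.0,"dz": -0.03,"ax": 0.0,"ay": 0.0,"az": 0.0,"grip": 0.0},{"dx": 0.0,"dy": 0.0,"dz": -0.025,"ax": 0.0,"ay": 0.0,"az": 0.0,"grip": 0.0},{"dx": 0.0,"dy": 0.0,"dz": -0.02,"ax": 0.0,"ay": 0.0,"az": 0.0,"grip": 0.0},{"dx": 0.0,"dy": 0.0,"dz": -0.01,"ax": 0.0,"ay": 0.0,"az": 0.0,"grip": 0.0},{"dx": 0.0,"dy": 0.0,"dz": -0.004,"ax": 0.0,"ay": 0.0,"az": 0.0,"grip": 0.0},{"dx": 0.0,"dy": 0.0,"dz": -0.001,"ax": 0.0,"ay": 0.0,"az": 0.0,"grip": 0.0},{"dx": 0.0,"dy": 0.0,"dz": 0.0,"ax": 0.0,"ay": 0.0,"az": 0.0,"grip": 0.0},{"dx": 0.0,"dy": 0.0,"dz": 0.0,"ax": 0.0,"ay": 0.0,"az": 0.0,"grip": 0.0}]'

```text
clock: 23.3
eef_pos: [0.5605, 0.2103, 0.0391]
ee_rot: [[-0.997, -0.077, 0.002], [-0.077, 0.997, 0.0], [-0.002, 0.0, -1.0]]
contact_force: [-0.2, 0.7, -1.0]
width: 0.0266
gripper_force: 60.9
```

Call:
play_rows --increments '[{"dx": 0.0,"dy": 0.0,"dz": -0.001,"ax": 0.0,"ay": 0.0,"az": 0.0,"grip": 0.0},{"dx": 0.0,"dy": 0.0,"dz": -0.001,"ax": 0.0,"ay": 0.0,"az": 0.0,"grip": 0.0},{"dx": 0.0,"dy": 0.0,"dz": -0.0005,"ax": 0.0,"ay": 0.0,"az": 0.0,"grip": 0.0},{"dx": 0.0,"dy": 0.0,"dz": -0.0005,"ax": 0.0,"ay": 0.0,"az": 0.0,"grip": 0.0},{"dx": 0.0,"dy": 0.0,"dz": -0.0005,"ax": 0.0,"ay": 0.0,"az": 0.0,"grip": 0.0},{"dx": 0.0,"dy": 0.0,"dz": -0.0005,"ax": 0.0,"ay": 0.0,"az": 0.0,"grip": 0.0},{"dx": 0.0,"dy": 0.0,"dz": 0.0,"ax": 0.0,"ay": 0.0,"az": 0.0,"grip": 0.0},{"dx": 0.0,"dy": 0.0,"dz": 0.0,"ax": 0.0,"ay": 0.0,"az": 0.0,"grip": 0.0},{"dx": 0.0,"dy": 0.0,"dz": 0.0,"ax": 0.0,"ay": 0.0,"az": 0.0,"grip": 0.0},{"dx": 0.0,"dy": 0.0,"dz": 0.0,"ax": 0.0,"ay": 0.0,"az": 0.0,"grip": 0.0}]'

```text
clock: 24.3
eef_pos: [0.5595, 0.2101, 0.0339]
ee_rot: [[-0.997, -0.077, 0.0], [-0.077, 0.997, 0.0], [-0.0, 0.0, -1.0]]
contact_force: [-1.1, -0.5, 3.3]
width: 0.0267
gripper_force: 61.2
```

Call:
play_rows --increments '[{"dx": 0.0,"dy": 0.0,"dz": 0.0,"ax": 0.0,"ay": 0.0,"az": 0.0,"grip": 0.032},{"dx": 0.0,"dy": 0.0,"dz": 0.0,"ax": 0.0,"ay": 0.0,"az": 0.0,"grip": 0.037},{"dx": 0.0,"dy": 0.0,"dz": 0.0,"ax": 0.0,"ay": 0.0,"az": 0.0,"grip": 0.039},{"dx": 0.0,"dy": 0.0,"dz": 0.0,"ax": 0.0,"ay": 0.0,"az": 0.0,"grip": 0.039},{"dx": 0.0,"dy": 0.0,"dz": 0.015,"ax": 0.0,"ay": 0.0,"az": 0.0,"grip": 0.039},{"dx": 0.0,"dy": 0.0,"dz": 0.025,"ax": 0.0,"ay": 0.0,"az": 0.0,"grip": 0.039},{"dx": 0.0,"dy": 0.0,"dz": 0.03,"ax": 0.0,"ay": 0.0,"az": 0.0,"grip": 0.039},{"dx": 0.0,"dy": 0.0,"dz": 0.04,"ax": 0.0,"ay": 0.0,"az": 0.0,"grip": 0.0},{"dx": 0.0,"dy": 0.0,"dz": 0.04,"ax": 0.0,"ay": 0.0,"az": 0.0,"grip": 0.0},{"dx": 0.0,"dy": 0.02,"dz": 0.02,"ax": 0.0,"ay": 0.0,"az": 0.0,"grip": 0.0}]'

```text
clock: 25.3
eef_pos: [0.5616, 0.2292, 0.2097]
ee_rot: [[-0.997, -0.075, 0.007], [-0.075, 0.997, 0.001], [-0.007, 0.0, -1.0]]
contact_force: [0.5, 0.2, -0.2]
width: -0.0001
gripper_force: 0.0
```

Run:
```python
from cell import ctrl, snapshot
import cv2,numpy as np
s=snapshot("side");w=snapshot("wrist")
a=cv2.resize(s["img"][130:310,240:430],None,fx=2,fy=2,interpolation=cv2.INTER_CUBIC)
b=cv2.resize(w["img"],None,fx=.6,fy=.6)
c=np.zeros((360,790,3),np.uint8);c[:360,:380]=a;c[:288,403:787]=b
cv2.imwrite("pics/placed.png",c[:,:,::-1]);st=ctrl.get_state();print(st["eef_pos"],st["width"])
```

```text
[0.56201321 0.23228337 0.2101067 ] 9.527453405196355e-05
```

View pics/placed.png

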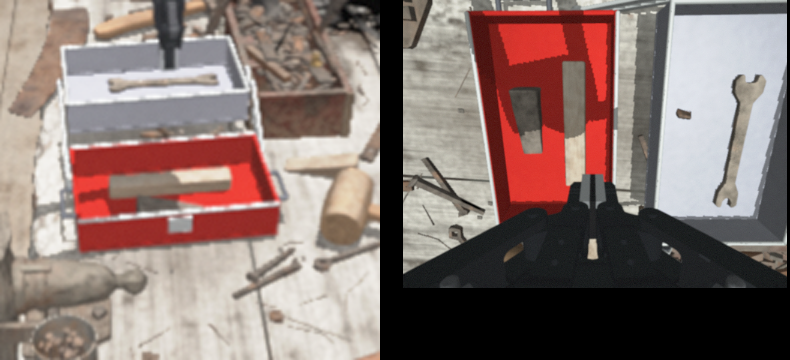

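Both parts lie flat and separate in the compartment. The tray is open with the spanner in it. Next, enter the tray behind its front wall.

Call:
play_rows --increments '[{"dx": -0.0025,"dy": 0.026,"dz": 0.0,"ax": 0.0,"ay": 0.0,"az": 0.0,"grip": 0.0},{"dx": -0.0025,"dy": 0.026,"dz": 0.0,"ax": 0.0,"ay": 0.0,"az": 0.0,"grip": 0.0},{"dx": -0.0025,"dy": 0.026,"dz": 0.0,"ax": 0.0,"ay": 0.0,"az": 0.0,"grip": 0.0},{"dx": -0.0025,"dy": 0.026,"dz": 0.0,"ax": 0.0,"ay": 0.0,"az": 0.0,"grip": 0.0},{"dx": 0.0,"dy": 0.0,"dz": -0.03,"ax": 0.0,"ay": 0.0,"az": 0.0,"grip": 0.0},{"dx": 0.0,"dy": 0.0,"dz": -0.03,"ax": 0.0,"ay": 0.0,"az": 0.0,"grip": 0.0},{"dx": 0.0,"dy": 0.0,"dz": -0.03,"ax": 0.0,"ay": 0.0,"az": 0.0,"grip": 0.0},{"dx": 0.0,"dy": 0.0,"dz": -0.02,"ax": 0.0,"ay": 0.0,"az": 0.0,"grip": 0.0},{"dx": 0.0,"dy": 0.0,"dz": -0.01,"ax": 0.0,"ay": 0.0,"az": 0.0,"grip": 0.0},{"dx": 0.0,"dy": 0.0,"dz": 0.0,"ax": 0.0,"ay": 0.0,"az": 0.0,"grip": 0.0}]'

```text
clock: 26.4
eef_pos: [0.548, 0.3331, 0.0815]
ee_rot: [[-0.997, -0.077, -0.004], [-0.077, 0.997, -0.002], [0.004, -0.002, -1.0]]
contact_force: [-0.7, 0.1, -0.6]
width: 0.0001
gripper_force: 0.0
```

Call:
play_rows --increments '[{"dx": 0.0002,"dy": -0.003,"dz": 0.0,"ax": 0.0,"ay": 0.0,"az": 0.0,"grip": 0.0},{"dx": 0.0002,"dy": -0.003,"dz": 0.0,"ax": 0.0,"ay": 0.0,"az": 0.0,"grip": 0.0},{"dx": 0.0002,"dy": -0.002,"dz": 0.0,"ax": 0.0,"ay": 0.0,"az": 0.0,"grip": 0.0},{"dx": 0.0002,"dy": -0.002,"dz": 0.0,"ax": 0.0,"ay": 0.0,"az": 0.0,"grip": 0.0},{"dx": 0.0,"dy": -0.001,"dz": 0.0,"ax": 0.0,"ay": 0.0,"az": 0.0,"grip": 0.0},{"dx": 0.0,"dy": -0.001,"dz": 0.0,"ax": 0.0,"ay": 0.0,"az": 0.0,"grip": 0.0},{"dx": 0.0,"dy": -0.001,"dz": 0.0,"ax": 0.0,"ay": 0.0,"az": 0.0,"grip": 0.0},{"dx": 0.0,"dy": 0.0,"dz": 0.0,"ax": 0.0,"ay": 0.0,"az": 0.0,"grip": 0.0},{"dx": 0.0,"dy": 0.0,"dz": 0.0,"ax": 0.0,"ay": 0.0,"az": 0.0,"grip": 0.0},{"dx": 0.0,"dy": 0.0,"dz": 0.0,"ax": 0.0,"ay": 0.0,"az": 0.0,"grip": 0.0}]'

```text
clock: 27.4
eef_pos: [0.5502, 0.3212, 0.0837]
ee_rot: [[-0.997, -0.077, -0.0], [-0.077, 0.997, -0.0], [0.0, -0.0, -1.0]]
contact_force: [-0.8, 0.8, 0.6]
width: -0.0001
gripper_force: 0.0
```

Call:
play_rows --increments '[{"dx": 0.0002,"dy": -0.0025,"dz": 0.001,"ax": 0.0,"ay": 0.0,"az": 0.0,"grip": 0.0},{"dx": 0.0004,"dy": -0.0046,"dz": 0.0061,"ax": 0.0,"ay": 0.0,"az": 0.0,"grip": 0.0},{"dx": 0.0004,"dy": -0.0049,"dz": 0.0058,"ax": 0.0,"ay": 0.0,"az": 0.0,"grip": 0.0},{"dx": 0.0004,"dy": -0.0053,"dz": 0.0055,"ax": 0.0,"ay": 0.0,"az": 0.0,"grip": 0.0},{"dx": 0.0004,"dy": -0.0056,"dz": 0.0052,"ax": 0.0,"ay": 0.0,"az": 0.0,"grip": 0.0},{"dx": 0.0005,"dy": -0.0059,"dz": 0.0048,"ax": 0.0,"ay": 0.0,"az": 0.0,"grip": 0.0},{"dx": 0.0005,"dy": -0.0062,"dz": 0.0045,"ax": 0.0,"ay": 0.0,"az": 0.0,"grip": 0.0},{"dx": 0.0005,"dy": -0.0064,"dz": 0.0041,"ax": 0.0,"ay": 0.0,"az": 0.0,"grip": 0.0},{"dx": 0.0005,"dy": -0.0067,"dz": 0.0037,"ax": 0.0,"ay": 0.0,"az": 0.0,"grip": 0.0},{"dx": 0.0006,"dy": -0.0069,"dz": 0.0033,"ax": 0.0,"ay": 0.0,"az": 0.0,"grip": 0.0}]'

```text
clock: 28.4
eef_pos: [0.5545, 0.2671, 0.1277]
ee_rot: [[-0.997, -0.077, 0.0], [-0.077, 0.997, 0.002], [-0.0, 0.002, -1.0]]
contact_force: [1.5, 4.6, -3.0]
width: 0.0001
gripper_force: 2.6
```

Call:
play_rows --increments '[{"dx": 0.0006,"dy": -0.0071,"dz": 0.0028,"ax": 0.0,"ay": 0.0,"az": 0.0,"grip": 0.0},{"dx": 0.0006,"dy": -0.0072,"dz": 0.0024,"ax": 0.0,"ay": 0.0,"az": 0.0,"grip": 0.0},{"dx": 0.0006,"dy": -0.0074,"dz": 0.0019,"ax": 0.0,"ay": 0.0,"az": 0.0,"grip": 0.0},{"dx": 0.0006,"dy": -0.0075,"dz": 0.0015,"ax": 0.0,"ay": 0.0,"az": 0.0,"grip": 0.0},{"dx": 0.0006,"dy": -0.0075,"dz": 0.001,"ax": 0.0,"ay": 0.0,"az": 0.0,"grip": 0.0},{"dx": 0.0006,"dy": -0.0076,"dz": 0.0006,"ax": 0.0,"ay": 0.0,"az": 0.0,"grip": 0.0},{"dx": 0.0006,"dy": -0.0076,"dz": 0.0,"ax": 0.0,"ay": 0.0,"az": 0.0,"grip": 0.0},{"dx": 0.0006,"dy": -0.0076,"dz": -0.0004,"ax": 0.0,"ay": 0.0,"az": 0.0,"grip": 0.0},{"dx": 0.0006,"dy": -0.0076,"dz": -0.0008,"ax": 0.0,"ay": 0.0,"az": 0.0,"grip": 0.0},{"dx": 0.0006,"dy": -0.0075,"dz": -0.0013,"ax": 0.0,"ay": 0.0,"az": 0.0,"grip": 0.0}]'

```text
clock: 29.4
eef_pos: [0.5607, 0.1908, 0.1354]
ee_rot: [[-0.997, -0.077, -0.0], [-0.077, 0.997, -0.0], [0.0, -0.0, -1.0]]
contact_force: [1.1, 4.0, -1.5]
width: 0.0004
gripper_force: 2.0
```

Call:
play_rows --increments '[{"dx": 0.0006,"dy": -0.0074,"dz": -0.0018,"ax": 0.0,"ay": 0.0,"az": 0.0,"grip": 0.0},{"dx": 0.0006,"dy": -0.0073,"dz": -0.0022,"ax": 0.0,"ay": 0.0,"az": 0.0,"grip": 0.0},{"dx": 0.0006,"dy": -0.0071,"dz": -0.0026,"ax": 0.0,"ay": 0.0,"az": 0.0,"grip": 0.0},{"dx": 0.0006,"dy": -0.007,"dz": -0.0031,"ax": 0.0,"ay": 0.0,"az": 0.0,"grip": 0.0},{"dx": 0.0005,"dy": -0.0068,"dz": -0.0035,"ax": 0.0,"ay": 0.0,"az": 0.0,"grip": 0.0},{"dx": 0.0005,"dy": -0.0065,"dz": -0.0039,"ax": 0.0,"ay": 0.0,"az": 0.0,"grip": 0.0},{"dx": 0.0003,"dy": -0.0032,"dz": -0.0021,"ax": 0.0,"ay": 0.0,"az": 0.0,"grip": 0.0},{"dx": 0.0002,"dy": -0.0031,"dz": -0.0022,"ax": 0.0,"ay": 0.0,"az": 0.0,"grip": 0.0},{"dx": 0.0003,"dy": -0.003,"dz": -0.0023,"ax": 0.0,"ay": 0.0,"az": 0.0,"grip": 0.0},{"dx": 0.0002,"dy": -0.003,"dz": -0.0024,"ax": 0.0,"ay": 0.0,"az": 0.0,"grip": 0.0}]'

```text
clock: 30.4
eef_pos: [0.5649, 0.1369, 0.1092]
ee_rot: [[-0.997, -0.077, -0.0], [-0.077, 0.997, -0.0], [0.0, -0.0, -1.0]]
contact_force: [-1.1, 2.3, -1.2]
width: 0.0002
gripper_force: 1.2
```

Call:
play_rows --increments '[{"dx": 0.0002,"dy": -0.0029,"dz": -0.0025,"ax": 0.0,"ay": 0.0,"az": 0.0,"grip": 0.0},{"dx": 0.0002,"dy": -0.0028,"dz": -0.0025,"ax": 0.0,"ay": 0.0,"az": 0.0,"grip": 0.0},{"dx": 0.0002,"dy": -0.0014,"dz": -0.0013,"ax": 0.0,"ay": 0.0,"az": 0.0,"grip": 0.0},{"dx": 0.0001,"dy": -0.0014,"dz": -0.0013,"ax": 0.0,"ay": 0.0,"az": 0.0,"grip": 0.0},{"dx": 0.0001,"dy": -0.0013,"dz": -0.0014,"ax": 0.0,"ay": 0.0,"az": 0.0,"grip": 0.0},{"dx": 0.0001,"dy": -0.0013,"dz": -0.0014,"ax": 0.0,"ay": 0.0,"az": 0.0,"grip": 0.0},{"dx": 0.0001,"dy": -0.0013,"dz": -0.0014,"ax": 0.0,"ay": 0.0,"az": 0.0,"grip": 0.0},{"dx": 0.0,"dy": -0.0005,"dz": -0.0005,"ax": 0.0,"ay": 0.0,"az": 0.0,"grip": 0.0},{"dx": 0.0,"dy": 0.0,"dz": 0.0,"ax": 0.0,"ay": 0.0,"az": 0.0,"grip": 0.0},{"dx": 0.0,"dy": 0.0,"dz": 0.0,"ax": 0.0,"ay": 0.0,"az": 0.0,"grip": 0.0}]'

```text
clock: 31.4
eef_pos: [0.5663, 0.1241, 0.0972]
ee_rot: [[-0.997, -0.077, 0.0], [-0.077, 0.997, -0.0], [-0.0, -0.0, -1.0]]
contact_force: [-0.7, -0.7, -0.3]
width: -0.0001
gripper_force: 0.0
```

Call:
play_rows --increments '[{"dx": 0.0001,"dy": -0.001,"dz": -0.001,"ax": 0.0,"ay": 0.0,"az": 0.0,"grip": 0.0},{"dx": 0.0001,"dy": -0.001,"dz": -0.001,"ax": 0.0,"ay": 0.0,"az": 0.0,"grip": 0.0},{"dx": 0.0,"dy": -0.0005,"dz": -0.0005,"ax": 0.0,"ay": 0.0,"az": 0.0,"grip": 0.0},{"dx": 0.0,"dy": -0.0005,"dz": -0.0005,"ax": 0.0,"ay": 0.0,"az": 0.0,"grip": 0.0},{"dx": 0.0,"dy": -0.0005,"dz": -0.0005,"ax": 0.0,"ay": 0.0,"az": 0.0,"grip": 0.0},{"dx": 0.0,"dy": -0.0005,"dz": 0.0,"ax": 0.0,"ay": 0.0,"az": 0.0,"grip": 0.0},{"dx": 0.0,"dy": 0.0,"dz": 0.0,"ax": 0.0,"ay": 0.0,"az": 0.0,"grip": 0.0},{"dx": 0.0,"dy": 0.0,"dz": 0.0,"ax": 0.0,"ay": 0.0,"az": 0.0,"grip": 0.0},{"dx": 0.0,"dy": 0.0,"dz": 0.0,"ax": 0.0,"ay": 0.0,"az": 0.0,"grip": 0.0},{"dx": 0.0,"dy": 0.0,"dz": 0.0,"ax": 0.0,"ay": 0.0,"az": 0.0,"grip": 0.0}]'

```text
clock: 32.4
eef_pos: [0.5666, 0.1223, 0.0945]
ee_rot: [[-0.997, -0.077, 0.001], [-0.077, 0.997, 0.003], [-0.001, 0.003, -1.0]]
contact_force: [-1.7, 9.2, 4.8]
width: 0.0002
gripper_force: 4.8
```

Call:
play_rows --increments '[{"dx": 0.0,"dy": -0.0005,"dz": 0.0,"ax": 0.0,"ay": 0.0,"az": 0.0,"grip": 0.0},{"dx": 0.0,"dy": -0.0005,"dz": 0.0,"ax": 0.0,"ay": 0.0,"az": 0.0,"grip": 0.0},{"dx": 0.0,"dy": -0.0005,"dz": 0.0,"ax": 0.0,"ay": 0.0,"az": 0.0,"grip": 0.0},{"dx": 0.0,"dy": -0.0005,"dz": 0.0,"ax": 0.0,"ay": 0.0,"az": 0.0,"grip": 0.0},{"dx": 0.0,"dy": 0.0,"dz": 0.0,"ax": 0.0,"ay": 0.0,"az": 0.0,"grip": 0.0},{"dx": 0.0,"dy": 0.0,"dz": 0.0,"ax": 0.0,"ay": 0.0,"az": 0.0,"grip": 0.0},{"dx": 0.0,"dy": 0.0,"dz": 0.0,"ax": 0.0,"ay": 0.0,"az": 0.0,"grip": 0.0},{"dx": 0.0,"dy": 0.0,"dz": 0.0,"ax": 0.0,"ay": 0.0,"az": 0.0,"grip": 0.0},{"dx": 0.0,"dy": 0.0,"dz": 0.0,"ax": 0.0,"ay": 0.0,"az": 0.0,"grip": 0.0},{"dx": 0.0,"dy": 0.0,"dz": 0.0,"ax": 0.0,"ay": 0.0,"az": 0.0,"grip": 0.0}]'

```text
clock: 33.4
eef_pos: [0.5666, 0.1221, 0.0946]
ee_rot: [[-0.997, -0.077, 0.001], [-0.077, 0.997, 0.006], [-0.002, 0.006, -1.0]]
contact_force: [-1.4, 16.8, 5.1]
width: 0.0
gripper_force: 8.4
```

The force rises with no further motion, so the tray is on its shut stop. Next I back off, retract and check.

Call:
play_rows --increments '[{"dx": -0.0003,"dy": 0.005,"dz": 0.0,"ax": 0.0,"ay": 0.0,"az": 0.0,"grip": 0.0},{"dx": -0.001,"dy": 0.012,"dz": 0.0,"ax": 0.0,"ay": 0.0,"az": 0.0,"grip": 0.0},{"dx": 0.0,"dy": 0.0,"dz": 0.02,"ax": 0.0,"ay": 0.0,"az": 0.0,"grip": 0.0},{"dx": 0.0,"dy": 0.0,"dz": 0.04,"ax": 0.0,"ay": 0.0,"az": 0.0,"grip": 0.0},{"dx": 0.0,"dy": 0.0,"dz": 0.04,"ax": 0.0,"ay": 0.0,"az": 0.0,"grip": 0.0},{"dx": -0.02,"dy": 0.03,"dz": 0.04,"ax": 0.0,"ay": 0.0,"az": 0.0,"grip": 0.0},{"dx": -0.02,"dy": 0.04,"dz": 0.0,"ax": 0.0,"ay": 0.0,"az": 0.0,"grip": 0.0},{"dx": -0.02,"dy": 0.04,"dz": 0.0,"ax": 0.0,"ay": 0.0,"az": 0.0,"grip": 0.0},{"dx": -0.02,"dy": 0.04,"dz": 0.0,"ax": 0.0,"ay": 0.0,"az": 0.0,"grip": 0.0},{"dx": -0.02,"dy": 0.04,"dz": 0.0,"ax": 0.0,"ay": 0.0,"az": 0.0,"grip": 0.0}]'

```text
clock: 34.4
eef_pos: [0.4654, 0.3244, 0.2307]
ee_rot: [[-0.997, -0.076, 0.0], [-0.076, 0.997, -0.0], [-0.0, -0.0, -1.0]]
contact_force: [0.8, -0.0, -0.2]
width: 0.0
gripper_force: 0.0
```

Call:
play_rows --increments '[{"dx": -0.02,"dy": 0.04,"dz": 0.0,"ax": 0.0,"ay": 0.0,"az": 0.0,"grip": 0.0},{"dx": -0.02,"dy": 0.04,"dz": 0.0,"ax": 0.0,"ay": 0.0,"az": 0.0,"grip": 0.0},{"dx": -0.02,"dy": 0.04,"dz": 0.0,"ax": 0.0,"ay": 0.0,"az": 0.0,"grip": 0.0},{"dx": -0.02,"dy": 0.03,"dz": 0.0,"ax": 0.0,"ay": 0.0,"az": 0.0,"grip": 0.0},{"dx": 0.0,"dy": 0.0,"dz": 0.0,"ax": 0.0,"ay": 0.0,"az": 0.0,"grip": 0.0},{"dx": 0.0,"dy": 0.0,"dz": 0.0,"ax": 0.0,"ay": 0.0,"az": 0.0,"grip": 0.0},{"dx": 0.0,"dy": 0.0,"dz": 0.0,"ax": 0.0,"ay": 0.0,"az": 0.0,"grip": 0.0},{"dx": 0.0,"dy": 0.0,"dz": 0.0,"ax": 0.0,"ay": 0.0,"az": 0.0,"grip": 0.0},{"dx": 0.0,"dy": 0.0,"dz": 0.0,"ax": 0.0,"ay": 0.0,"az": 0.0,"grip": 0.0},{"dx": 0.0,"dy": 0.0,"dz": 0.0,"ax": 0.0,"ay": 0.0,"az": 0.0,"grip": 0.0}]'

```text
clock: 35.4
eef_pos: [0.3871, 0.4724, 0.2309]
ee_rot: [[-0.997, -0.075, 0.0], [-0.075, 0.997, 0.0], [-0.0, 0.0, -1.0]]
contact_force: [-0.1, 0.4, 0.1]
width: -0.0002
gripper_force: 0.0
```

Run:
```python
from cell import ctrl, snapshot
import cv2,numpy as np,pickle
t=snapshot("top");s=snapshot("side");t0=pickle.load(open("top0.pkl","rb"));s0=pickle.load(open("side0.pkl","rb"))
k=lambda i,r,f:cv2.resize(i[r[0]:r[1],r[2]:r[3]],None,fx=f,fy=f,interpolation=cv2.INTER_CUBIC)
R=(185,345,205,335);S=(165,285,265,395)
c=np.vstack([np.hstack([k(t0["img"],R,2),k(t["img"],R,2)]),np.hstack([k(s0["img"],S,2),k(s["img"],S,2)])])
for n,a,b,r in(("tray-top",t0,t,(195,335,280,310)),("tray-side",s0,s,(180,260,270,385)),("can",t0,t,(305,345,385,425)),("jar",t0,t,(180,225,435,480))):
    p=cv2.cvtColor(a["img"],7)[r[0]:r[1],r[2]:r[3]].astype(np.float32);q=cv2.cvtColor(b["img"],7)[r[0]:r[1],r[2]:r[3]].astype(np.float32)
    print(n,cv2.phaseCorrelate(p,q),np.abs(p-q).mean())
cv2.imwrite("pics/fin.png",c[:,:,::-1]);print(c.shape,ctrl.get_state()["clock"])
```

```text
tray-top ((0.014230360702423894, 0.0031049821211013295), 0.9995392819245656) 0.6509524
tray-side ((-0.0028079858088148058, 0.04647227498162465), 0.94949681331714) 1.1631522
can ((0.00981997245134636, 0.009769094957487567), 1.006088801920414) 0.615
jar ((0.539217909088773, 0.4901204429908397), 0.9979662234694869) 0.6237037
(560, 520, 3) 35.5
```

View pics/fin.png

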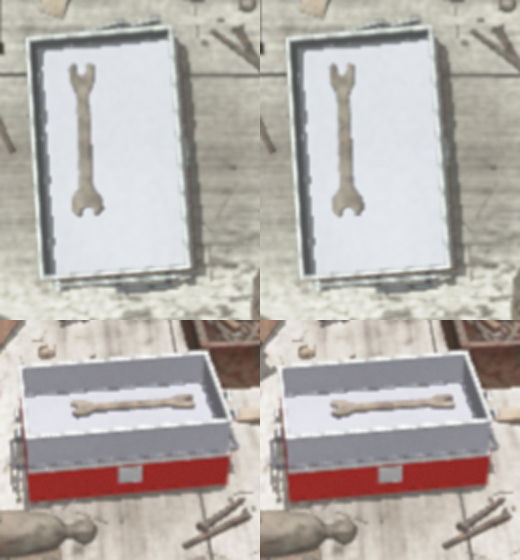

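Before (left) and after (right) match: the tray is fully shut, the spanner is in place, and the can and jar haven't moved.

```bash
python3 -c "
from cell import sign_off
print(sign_off())"
```

```text
the job is handed in; nothing more can be done
None
```

The job is handed in at about 35.5 s: wedge and stick lie flat in the compartment, the tray is fully shut over them with the spanner still in it, and the nail can and glass jar did not move.

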